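Fit the retaining ring on the idler shaft

ROBOT

A 6-joint arm with a two-finger parallel gripper is mounted at the origin on the work surface. World frame = base frame: x ahead of the robot, y to its left, z up, the work surface at z = 0. Lengths are in mm, angles in degrees, forces in N, time in s.
With the tool pointing down it reaches from about 400 to 825 mm from the base axis. Payload 7 kg.
Tool frame: the origin (TCP) lies midway between the tips of the shut fingers; the grasp point (between the pads) lies 19 mm behind it (env.grip_depth is the distance from the TCP to the grasp point, in mm); z points along the fingers, y is the direction in which the jaws open and shut (so a half turn about z gives the same grasp; the last joint's range is limited). The gripper opens to 88 mm and grips with 3 to 60 N. Pads are 19 mm wide; open, the fingers measure 130 mm over their backs; the gripper's body (78 mm by 193 mm) begins 47 mm behind the grasp point.
Start: joints at [86.121, 20.546, 0.682, 0, -70.136, -16.507], TCP at [235.137, 632.697, 226.561] pointing down, gripper open.
Joint ranges: [-176.03, 176.03], [-82.01, 121.73], [-58.28, 71.71], [-173.87, 95.51], [-174.79, -0.11], [-173.66, 173.66]. Speed limits (degrees/s): [136.94, 136.94, 172.46, 180, 180, 180].

INTERFACE

Orientations are given as a 3x3 rotation matrix whose columns are the frame's x, y, z axes.
In Python, from bench import env, cams, ticket gives the robot as it stands.
- The arm moves only by the tool send_rows, never from a script. Its argument "series" is a list of rows, each a list of 3 entries, a list of its own where there are three numbers: the turn, a rotation vector about the tool's x, y, z in degrees, then the shift along the tool's x, y, z in cm, then the opening, from -1 (shut) to 1 (fully open), so that 0 is half open. In form: [[[ax, ay, az], [x, y, z], claw], ...]. A call has 1 to 20 rows; each row is the pose to reach, as a shift and turn from the pose measured when the call began, along the tool's axes at that moment; what a row does not reach only later rows make up. A row lasts 1/8 s, in which the tool goes at most 62.5 mm and 10.7 degrees, less where a joint would pass 70% of its speed; a pose out of reach is approached as far as the arm can. A call with a gripper value outside its range is refused whole. The fingers move at their own pace and stop on an object; the grip force is fixed at half the most. Time passes only in rows, so rows that repeat a pose let the fingers close. It gives the time, the measured TCP pose, the force and the opening at its end, in the units of the state.
- env.get_state(): the state, without advancing time (a new reading comes with each control period).
- cams.camera(name): name is "scene" or "side" or "wrist"; returns (picture, depth): 480x640x3 uint8, red, green, blue; 480x640 float32, mm along the optical axis (not along the pixel's ray), 0 where there is no reading.
- cams.camera_info(name): a dict with "fovy" (degrees; the focal length in pixels is half the picture's height over the tangent of half this angle, whatever the lens; pixels are square), "cx", "cy" (the principal point, pixels), "R" (3x3) and "t" (3): a world point X has camera coordinates R X + t; the wrist camera has in their place "mount" (4x4, takes a point from camera to tool coordinates, whose origin is the TCP and whose axes are the flange's). Camera axes: x right, y down, z forward; pixel columns grow to the right and rows downward; lengths in mm; the calibration is good to about 2 mm. A picture is of the moment at which its call begins: read the wrist's pose just before it. camera_info takes no time and is no camera call.
- ticket.job_done(): hands the job in, once; it reports no verdict.
The state is a dict: "clock": time; "joints": joint angles; "qvel": joint speeds; "tau": joint torques, N m; "eef_pos": TCP position; "ee_rot": TCP orientation; "force": force on the tool from outside, world axes, zero at the start; "moment": the same for the moment, N m; "width": finger opening in mm.
Only numpy, scipy, OpenCV 4.12 (cv2) and the standard library are available. Lean on these libraries where they do the work, as an engineer would, in place of code of your own. Each camera call takes 0.05 s, during which the arm holds its last target.

TASK

Fit the retaining ring to the idler's shaft: take the ring pliers out of the tool block, pick the ring off the kit board with the plier tips in its two eyes, spread it just enough to pass over the shaft end (overspread, it is spoilt), bring it down gently until it lies on the brass spacer, and let it contract into the groove there, level and fully home. Then stand the pliers back upright in their pocket in the tool block. Keep the fingers off the ring, press nothing hard, and leave the other things on the bench where they are.

Things in the scene. Friction and masses are not known exactly. Their poses are not given: they have to be found in the camera images.
- toolblock: Oak tool block, fixed, 130 x 84 x 60 mm (x, y, z). Origin: centre of its underside, on the bench (z = 0). Pliers' pocket in its middle: a slot 11 mm wide along x, 48 mm long along y, flat floor 12 mm up, flared over the top 14 mm to about 28 mm wide at the mouth (60 mm up). Stubby chisels and an awl stand 48 mm either side of the pocket along x, handle tops 102 mm up.
- pliers: External-ring pliers (squeezing the red handles spreads the tips) standing upright on their tips in the pocket, 160 mm tall, about 170 g. Origin: midway between the lower ends of the tips; z up along the pliers, y across to the left handle. 20 mm thick (x) at the grips, 8 mm at the jaws. Pivot 66 mm up.
- grip_left (a point): Widest place of the bowed left (+y) grip, on its outer face, 128 mm up: squeeze the grips there. 62 mm across the grips there when free, 62*cos(q) - 124*sin(q) mm at lever angle q. The spring pushes each grip out with 13 N free, 15 N at 57 mm, 24 N at 33 mm (the spread ring adds 12 N): how far the gripper closes sets the spread.
- tip_left (a point): Lower end of the pliers' +y tip: a round-ended pin 4 mm thick, 7.5 mm long below the 7 x 8 mm jaw end. The tips' centres are 19*cos(q) + 132*sin(q) mm apart at lever angle q: 19 mm free, 24 mm with the grips 57 mm across, 48 mm with the grips 33 mm across. They stay 128 to 130 mm below the grips' widest place.
- tip_right (a point): Lower end of the pliers' -y tip, likewise.
- pliers_left (a joint): Angle q of the left lever (rad): 0 free, grows as the handles are squeezed, at most 0.34.
- pliers_right (a joint): Angle q of the right lever, likewise; the two move alike when squeezed evenly.
- kitboard: Plywood kit board, fixed, 200 x 120 mm, edge strips along its long (x) sides, its floor 9 to 17 mm over the bench. Origin: its centre, 9 mm below that floor. 25 mm along +x a round plinth (68 mm across, top 15 mm above the origin) with a 53 mm boss (3 mm higher) and a 7 mm wide nose towards +x carries the ring; a bar carries the lugs' outer ends; 6 mm of free depth beneath the eyes. A small bearing and a key lie at its -x end.
- ring: Black spring-steel retaining ring lying flat round the boss with up to 2 mm of play, nose between its lugs; 4 mm thick, 38 g, inner diameter 56.4 mm, outer 68.4 mm, two 13 mm square lugs at the gap. Origin: centre of the relaxed ring, at its underside; x points to the gap, z up. It bends at the back and springs shut by itself.
- eye_left (a point): Centre of the +y eye (through hole 7 mm wide) at the lug's upper face; in the relaxed ring's frame at x = +37, y = +12 mm. The ring clears the 60 mm shaft with the eye centres 38 mm apart; at 46 mm it has 1.2 mm of room all round, and the shaft's axis then belongs 34 mm behind the line through the eyes. Beyond 56 mm it is overspread.
- eye_right (a point): Centre of the -y eye, likewise, at x = +37, y = -12 mm when relaxed. Each eye is pulled inward with 6 N relaxed, 11 N at 46 mm. Pins have play in the eyes and everything gives a little under load: the eyes are some 5 to 10 mm closer together than the formula says of the tips (about 44 mm with the gripper 27 mm open), so go by the eyes.
- ring_left (a joint): Opening of the ring's left half (rad): 0 relaxed, about 0.11 just passes the shaft, 0.18 with the eyes 46 mm apart, more than 0.27 overspread.
- ring_right (a joint): Opening of the ring's right half, likewise.
- idler: Belt idler, fixed: aluminium pulley 131 mm across on a steel shaft, upright on a 150 mm square plywood cradle 18 to 30 mm high. Origin: on the shaft's axis, 18 mm below the cradle's top; z up. Pulley top 66 mm above it; brass spacer up to 76 mm; groove (56 mm diameter) 76 to 82 mm; 60 mm land 81.5 to 86 mm; end chamfered to 51 mm diameter at 92 mm.
- shaft_end (a point): Centre of the shaft's end face, on the axis, 92 mm above the idler's origin.
- spacer: Brass spacer sleeve round the shaft, 68 mm outer diameter, 10 mm high, fixed on the idler. Origin: centre of its underside, 66 mm above the idler's origin. Its top face is the groove's lower side.
- bearing: Small loose bearing, 47 mm across, 14 mm high: to be left alone. Origin: centre of its underside.
- shaft_key: Loose steel key, 30 x 10 x 8 mm: to be left alone. Origin: centre of its underside.
- screwdriver: Screwdriver with orange handle: to be left alone. Origin: centre of its underside.
- rule: Folded yellow rule, 235 mm: to be left alone. Origin: centre of its underside.
- glue: White glue bottle, 150 mm tall: to be left alone. Origin: centre of its underside.
- pencil: Red carpenter's pencil: to be left alone. Origin: centre of its underside.
Things that resemble listed ones, but are neither listed nor needed, are in the scene too. What is meant by the pliers is not green, and is the smaller of those in its own colour.

How it is judged (in metres and radians):
On the way, in this order (a step that is already met when the one before it is completed fails the run):
1. the ring hangs on the plier tips, lifted off the kit board (z of ring in the frame of kitboard above 0.035 m and contact force between pliers and ring above 0.5 N and contact force between ring and kitboard below 0.1 N), for 0.2 s.
2. the ring has contracted into the groove and the tips are out of it (z of ring in the frame of spacer between 0.0085 and 0.0122 m and horizontal distance between ring and shaft_end below 0.0025 m and angle between ring's own z axis and vertical below 0.05 rad and value of joint each of ring_left, ring_right below 0.04 rad and contact force between pliers and ring below 0.1 N and z of pliers in the frame of spacer above 0.02 m), for 0.2 s.
At the end, for the whole second after the job is handed in: The ring is in the groove: contracted (halves within 0.04 rad of relaxed), level within 0.05 rad, centred within 2.5 mm, its underside within about 1.5 mm of the spacer's top; the pliers are off it and stand at rest in their pocket, upright within 0.12 rad, tips within 4 mm of its floor (z of ring in the frame of spacer between 0.0085 and 0.0122 m and horizontal distance between ring and shaft_end below 0.0025 m and angle between ring's own z axis and vertical below 0.05 rad and value of joint each of ring_left, ring_right below 0.04 rad and contact force between pliers and ring below 0.1 N and linear speed of each of ring, pliers below 0.01 m/s and z of pliers in the frame of toolblock between 0.01 and 0.016 m and horizontal distance between pliers and toolblock below 0.015 m and angle between pliers's own z axis and vertical below 0.12 rad); the robot touches nothing.
It fails at once if the ring is overspread (a half opened beyond 0.27 rad) (value of joint any of ring_left, ring_right above 0.27 rad).
It fails at once if the ring or the pliers are pressed on the spacer or the kit board with more than 30 N (contact force between any of ring, pliers and spacer above 30 N or contact force between any of ring, pliers and kitboard above 30 N).
It fails at once if the pliers are pressed on the idler or the tool block with more than 45 N, or bear on the ring with more than 70 N (contact force between pliers and ring above 70 N or contact force between pliers and idler above 45 N or contact force between pliers and toolblock above 45 N).
It fails at once if the ring is touched with the fingers (contact force between the fingers and ring above 0.5 N).
It fails at once if another thing on the bench is shifted by more than 30 mm (distance of any of bearing, shaft_key, screwdriver, rule, glue, pencil from where it was at the start of the episode above 0.03 m).
It also fails if it takes over 70 s, if anything falls off the work surface, if the arm or the gripper's body presses on something with over 40 N, if the wrist force passes 120 N, or if a joint passes its speed limit or range.

## Working session

There is one attempt and no reset: what is moved stays moved. The work goes in short steps, Python scripts to look and compute and a tool call to move; the robot and the scene stay as the last step left them, time stands still between calls to the robot, and variables do not carry over. Pictures are saved under pics/ and viewed, and the job is handed in when it is done.

Besides the shell and the picture viewer there is one more tool, called after ">>>" by a JSON object that holds its "fn" and its "kwargs", one argument or row to a line. send_rows: Moves the arm, as the interface text tells. Its arguments: {"type":"object","properties":{"series":{"type":"array"}},"required":["series"]}

```bash
ls; mkdir -p pics; cat > h.py <<'E'
import numpy as np, cv2
from bench import env, cams, ticket
def grab(name,fn=None):
    s=env.get_state(); im,d=cams.camera(name)
    if fn: cv2.imwrite('pics/'+fn,im[:,:,::-1])
    return im,d,s
def cam(name,s=None):
    i=cams.camera_info(name); f=240/np.tan(np.radians(i['fovy'])/2)
    if 'mount' in i:
        M=np.array(i['mount']); T=np.eye(4); T[:3,:3]=s['ee_rot']; T[:3,3]=s['eef_pos']
        W=T@M
    else:
        W=np.eye(4); R=np.array(i['R']); W[:3,:3]=R.T; W[:3,3]=-R.T@np.array(i['t'])
    return f,i['cx'],i['cy'],W
def cloud(name,d,s=None):
    f,cx,cy,W=cam(name,s)
    v,u=np.mgrid[:480,:640]
    P=np.stack([(u-cx)/f*d,(v-cy)/f*d,d],-1)
    return P@W[:3,:3].T+W[:3,3]
def proj(name,X,s=None):
    f,cx,cy,W=cam(name,s)
    p=(np.atleast_2d(X)-W[:3,3])@W[:3,:3]
    return np.c_[p[:,0]/p[:,2]*f+cx,p[:,1]/p[:,2]*f+cy]
E
python3 - <<'E'
from h import *
for n in ['scene','side','wrist']:
    im,d,s=grab(n,n+'0.png'); print(n,cams.camera_info(n)['fovy'],cam(n,s)[3].round(2).tolist())
    np.savez('pics/%s0.npz'%n,im=im,d=d,P=cloud(n,d,s))
print(s)
E
```

```text
pics
scene 45.59759181064938 [[0.85, 0.43, -0.31, 949.4], [0.53, -0.69, 0.49, -606.45], [-0.0, -0.58, -0.81, 1150.19], [0.0, 0.0, 0.0, 1.0]]
side 43.156363685815585 [[0.87, -0.3, 0.39, -121.62], [-0.49, -0.53, 0.69, -1208.19], [-0.0, -0.8, -0.6, 1156.97], [0.0, 0.0, 0.0, 1.0]]
wrist 68.2724698337285 [[-0.35, -0.9, -0.28, 309.52], [-0.94, 0.33, 0.1, 603.59], [0.0, 0.3, -0.96, 385.17], [0.0, 0.0, 0.0, 1.0]]
{'clock': 0.1, 'joints': array([ 8.61215067e+01,  2.05848426e+01,  6.40816450e-01, -1.67121914e-02,
       -7.01373631e+01, -1.65057099e+01]), 'qvel': array([ 0.02296141, -0.07869585,  0.17267217, -0.073233  ,  0.08512129,
       -0.03030984]), 'tau': array([-1.12564299e-03, -5.84161949e+01,  2.93751526e+01,  7.01543123e+00,
        1.01447999e-02, -4.68070357e-05]), 'eef_pos': array([235.00454473, 632.31132241, 225.76132716]), 'ee_rot': array([[ 9.37343491e-01, -3.48406434e-01, -3.69785619e-04],
       [-3.48406601e-01, -9.37342458e-01, -1.39868542e-03],
       [ 1.40695240e-04,  1.43988443e-03, -9.99998953e-01]]), 'force': array([0.71680628, 0.51506301, 0.60698623]), 'moment': array([-0.00026357, -0.02339201, -0.05035606]), 'width': 87.383999897956}
```

View pics/scene0.png

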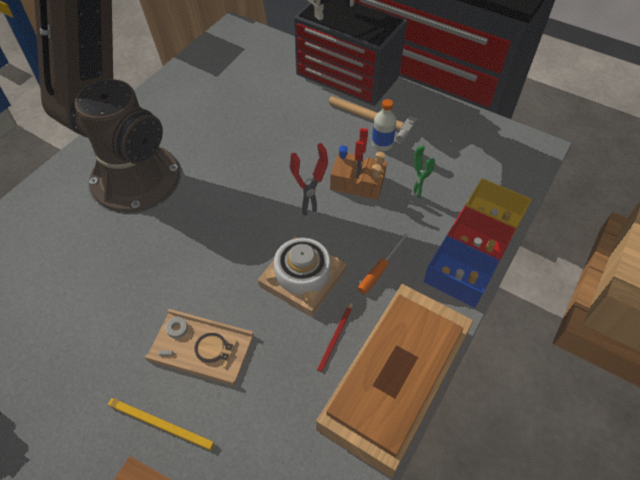

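View pics/side0.png

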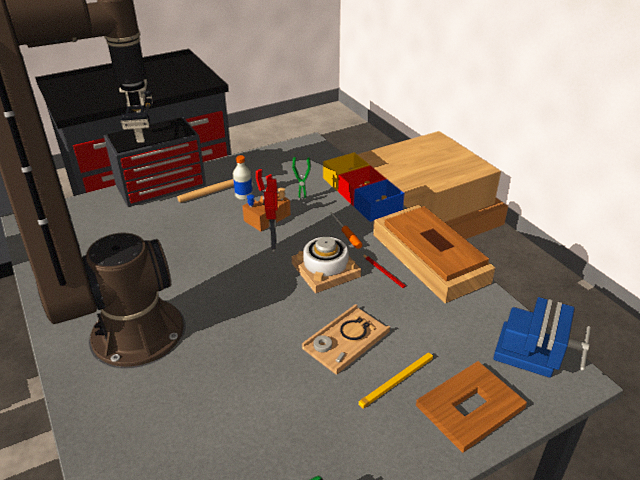

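View pics/wrist0.png

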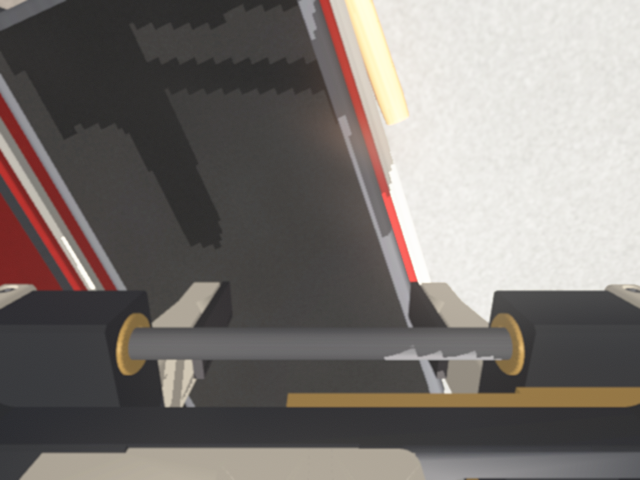

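```bash
python3 - <<'E'
import cv2,numpy as np
a=cv2.imread('pics/scene0.png');b=cv2.imread('pics/side0.png')
cv2.imwrite('pics/c1.png',np.hstack([cv2.resize(a[110:230,270:470],(800,480),interpolation=2)]))
cv2.imwrite('pics/c2.png',np.hstack([cv2.resize(b[140:260,220:340],(500,500),interpolation=2)]))
cv2.imwrite('pics/c3.png',cv2.resize(a[220:390,130:350],(792,612)[:2],interpolation=2)[:600])
cv2.imwrite('pics/c4.png',cv2.resize(b[220:380,290:400],(412,600),interpolation=2))
P=np.load('pics/scene0.npz')['P'];Q=np.load('pics/side0.npz')['P']
for u,v in [(303,255),(313,240),(212,347),(362,130),(358,190),(345,155),(322,150),(310,210),(176,327),(386,120),(375,275),(345,330)]: print('scene',u,v,P[v,u].round(0))
for u,v in [(325,240),(355,328),(272,185),(259,180),(265,220),(325,343)]: print('side',u,v,Q[v,u].round(0))
E
```

```text
scene 303 255 [555. -28. 102.]
scene 313 240 [543.  33.  78.]
scene 212 347 [ 487. -284.   19.]
scene 362 130 [506. 315. 174.]
scene 358 190 [536. 260.  23.]
scene 345 155 [473. 298.  84.]
scene 322 150 [486. 161. 228.]
scene 310 210 [457. 154.   2.]
scene 176 327 [ 387. -287.   12.]
scene 386 120 [510. 446. 105.]
scene 375 275 [696.  59.  22.]
scene 345 330 [703. -89.  -1.]
side 325 240 [554. -20. 105.]
side 355 328 [ 493. -285.   19.]
side 272 185 [483. 166. 210.]
side 259 180 [509. 324. 133.]
side 265 220 [489. 251.  29.]
side 325 343 [ 405. -282.    7.]
```

View pics/c1.png

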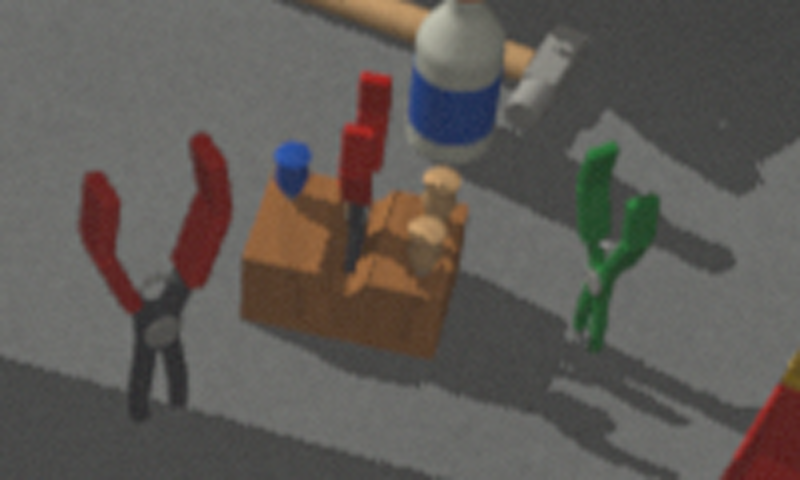

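View pics/c2.png

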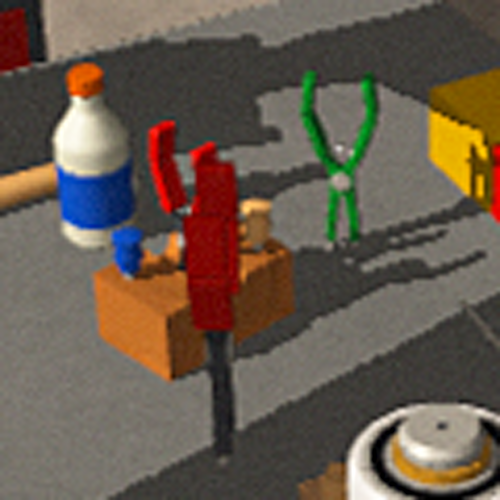

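View pics/c3.png

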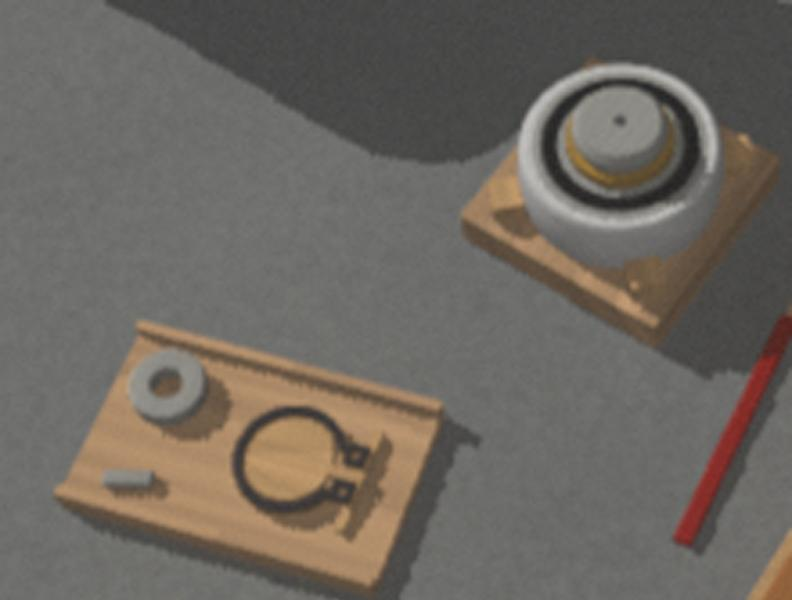

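```bash
python3 - <<'E'
import cv2,numpy as np
for n in ['scene','side']:
    z=np.load(f'pics/{n}0.npz');P=z['P'];im=z['im'].astype(int);d=z['d']
    R,G,B=im[...,0],im[...,1],im[...,2]
    box=(P[...,0]>400)&(P[...,0]<620)&(P[...,1]>215)&(P[...,1]<390)
    top=box&(abs(P[...,2]-60)<6)&(R>1.3*B)
    r=cv2.minAreaRect(P[top][:,:2].astype(np.float32));print(n,top.sum(),r)
    red=box&(R>2.2*G)&(P[...,2]>110)
    X=P[red]; print(len(X),X.min(0),X.max(0)); 
    c=X[:,:2]-X[:,:2].mean(0);w,v=np.linalg.eigh(c.T@c);print(X.mean(0),v[:,1],np.sqrt(w/len(X)))
    # board
    b=(P[...,0]>330)&(P[...,0]<640)&(P[...,1]>-400)&(P[...,1]<-180)&(P[...,2]>6)&(P[...,2]<45)
    print('board',b.sum(),cv2.minAreaRect(P[b][:,:2].astype(np.float32)))
    # shaft end top
    m=(P[...,0]>450)&(P[...,0]<650)&(P[...,1]>-120)&(P[...,1]<80)
    zz=P[...,2][m]; print('idl max z',np.sort(zz)[-50::10])
    zt=np.percentile(zz,99.5)
    e=m&(P[...,2]>zt-3); print('end',e.sum(),P[e].mean(0),cv2.minEnclosingCircle(P[e][:,:2].astype(np.float32)))
E
```

```text
scene 872 ((513.851806640625, 297.20465087890625), (130.57664489746094, 92.20606231689453), 16.11800193786621)
235 [498.03583647 265.98983954 111.90226289] [532.38203597 330.31370973 175.94354599]
[516.26825526 294.39460057 150.14858319] [-0.28839064  0.95751284] [ 5.07523171 24.11766253]
board 5070 ((484.8157043457031, -290.494384765625), (218.1111297607422, 307.1362609863281), 89.4540023803711)
idl max z [105.68854392 106.014032   106.33381712 106.85610656 107.51800349]
end 220 [552.60722285 -28.08293375 104.96472537] ((552.0779418945312, -29.744464874267578), 28.25898551940918)
side 298 ((514.720703125, 294.0791015625), (138.88800048828125, 94.40621948242188), 15.602952003479004)
138 [496.44926611 269.23982865 110.2285487 ] [532.47799282 328.59213148 179.39785441]
[509.99776812 308.4091955  145.88896927] [-0.2864237   0.95810306] [ 6.41511571 17.77589882]
board 3062 ((485.06158447265625, -290.30126953125), (306.0898742675781, 213.685791015625), 0.13679279386997223)
idl max z [105.66604986 106.12577231 106.72804127 107.26887797 108.02216769]
end 88 [550.99703307 -32.8140012  106.30775523] ((550.155029296875, -32.13818359375), 29.150089263916016)
```

```bash
cat >> h.py <<'E'
from scipy.spatial.transform import Rotation as Ro
def go(pos,yaw,tilt=None,s=None):
    """yaw: angle (deg) of tool y in world; tool pointing down"""
    s=s or env.get_state(); R=np.array(s['ee_rot']); p=np.array(s['eef_pos'])
    y=np.array([np.cos(np.radians(yaw)),np.sin(np.radians(yaw)),0]);z=np.array([0,0,-1.]);x=np.cross(y,z)
    T=np.c_[x,y,z]
    rv=Ro.from_matrix(R.T@T).as_rotvec(degrees=True)
    d=R.T@(np.array(pos)-p)/10
    print('rot',rv.round(2),'shift cm',d.round(2),'dist',np.linalg.norm(d).round(2)); return rv,d
def st():
    s=env.get_state(); R=np.array(s['ee_rot'])
    print('t',round(s['clock'],2),'p',np.round(s['eef_pos'],1),'yaw',np.degrees(np.arctan2(R[1,1],R[0,1])).round(2),'z',R[:,2].round(4),'F',np.round(s['force'],1),'w',round(s['width'],1),'j',np.round(s['joints'],0)); return s
E
python3 - <<'E'
from h import *
print(np.round(cams.camera_info('wrist')['mount'],3))
st(); go([514,297,330],-73.9)
E
```

```text
[[  -0.      -0.955   -0.295   79.88 ]
 [   1.      -0.       0.       1.192]
 [  -0.      -0.295    0.955 -159.395]
 [   0.       0.       0.       1.   ]]
t 0.15 p [235.1 632.3 225.8] yaw -110.39 z [-3.0e-04 -1.3e-03 -1.0e+00] F [-0.3 -0.8 -0.2] w 87.4 j [ 86.  21.   1.  -0. -70. -17.]
rot [ 7.000e-02  1.000e-02 -3.649e+01] shift cm [ 37.83  21.73 -10.38] dist 44.85
```

>>> {"fn": "send_rows", "kwargs": {
  "series": [
    [[0,0,0],[0,0,-6],1],
    [[0,0,-10],[4,2,-10.4],1],
    [[0.1,0,-36.5],[37.8,21.7,-10.4],1],
    [[0.1,0,-36.5],[37.8,21.7,-10.4],1],
    [[0.1,0,-36.5],[37.8,21.7,-10.4],1],
    [[0.1,0,-36.5],[37.8,21.7,-10.4],1],
    [[0.1,0,-36.5],[37.8,21.7,-10.4],1],
    [[0.1,0,-36.5],[37.8,21.7,-10.4],1],
    [[0.1,0,-36.5],[37.8,21.7,-10.4],1],
    [[0.1,0,-36.5],[37.8,21.7,-10.4],1]
  ]
}}

```text
clock: 1.4
eef_pos: [514.3, 296.4, 329.9]
ee_rot: [[0.961, 0.275, -0.001], [0.275, -0.961, 0.0], [-0.001, -0.0, -1.0]]
force: [0.6, -0.9, -0.9]
width: 87.6
```

```bash
python3 - <<'E'
from h import *
st()
im,d,s=grab('wrist','w1.png'); np.savez('pics/w1.npz',im=im,d=d,P=cloud('wrist',d,s)); st()
E
```

```text
t 1.4 p [514.3 296.4 329.9] yaw -74.02 z [-7.e-04  3.e-04 -1.e+00] F [ 0.6 -0.9 -0.9] w 87.6 j [ 49.  10.  -0.  -0. -80.  57.]
t 1.45 p [513.7 297.3 329.9] yaw -73.95 z [-7.e-04  4.e-04 -1.e+00] F [-0.2  0.1 -0.6] w 87.7 j [ 49.  10.  -0.  -0. -80.  57.]
```

View pics/w1.png

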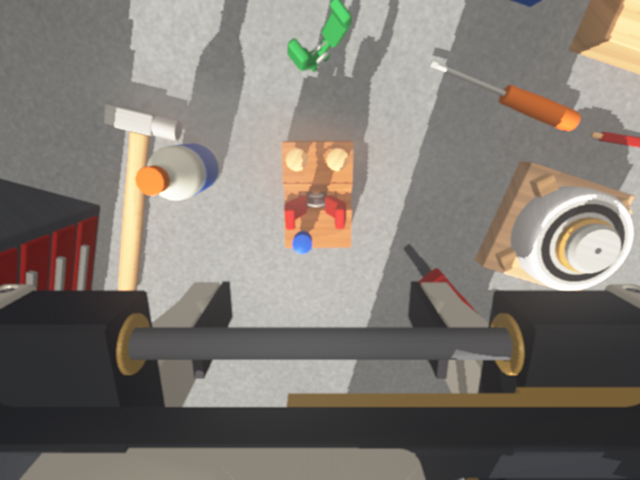

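```bash
python3 - <<'E'
from h import *
z=np.load('pics/w1.npz');P=z['P'];im=z['im'].astype(int)
R,G,B=im[...,0],im[...,1],im[...,2]
b=np.zeros((480,640),bool);b[190:240,270:360]=1
red=b&(R>2.5*G)&(P[...,2]>100)
yv=np.array([-.277,.961]);xv=np.array([.961,.277])
X=P[red];print(len(X),X[:,2].min(),X[:,2].max())
for lo,hi in [(110,135),(135,155),(155,180)]:
    Y=X[(X[:,2]>lo)&(X[:,2]<hi)]
    for sgn in (1,-1):
        c=np.array([514,297]); r=(Y[:,:2]-c); q=r[(r@yv)*sgn>0]
        if len(q): print(lo,sgn,len(q),'y',(q@yv).min().round(1),(q@yv).max().round(1),'x',(q@xv).min().round(1),(q@xv).max().round(1),'z',Y[:,2].mean().round(0))
top=(P[...,2]>52)&(P[...,2]<64)&(R>1.3*B)&(np.hypot(P[...,0]-514,P[...,1]-297)<100)
print(cv2.minAreaRect(P[top][:,:2].astype(np.float32)),top.sum(),np.median(P[top][:,2]))
E
```

```text
407 111.2966926160625 489.2027814321632
110 -1 97 y -15.9 -8.1 x -6.8 7.6 z 125.0
135 -1 13 y -17.6 -15.7 x -5.2 7.6 z 136.0
155 1 141 y 22.5 29.9 x -8.7 8.6 z 173.0
155 -1 153 y -22.8 -15.2 x -8.0 9.5 z 173.0
((513.0963134765625, 299.1700439453125), (129.90089416503906, 84.10286712646484), 16.085477828979492) 4313 61.25678468589837
```

```bash
python3 - <<'E'
from h import *
for n in ['scene','side']:
    P=np.load(f'pics/{n}0.npz')['P']
    m=(P[...,0]>400)&(P[...,0]<560)&(P[...,1]>90)&(P[...,1]<235)&(P[...,2]>120)&(P[...,2]<260)
    X=P[m];print(n,X.min(0).round(0),X.max(0).round(0))
    # clearance to body rectangle
    r=X[:,:2]-[513,300]; a=r@np.array([-.277,.961]);b=r@np.array([.961,.277])
    print('along y',a.max().round(0),'x range',b.min().round(0),b.max().round(0))
go([513,300,160],-73.9);go([513,300,121],-73.9)
E
```

```text
scene [428.  96. 120.] [498. 180. 232.]
along y -103.0 x range -133.0 -52.0
side [432.  95. 121.] [500. 183. 237.]
along y -104.0 x range -131.0 -48.0
rot [-0.03  0.03 -0.05] shift cm [ 1.000e-02 -2.700e-01  1.699e+01] dist 16.99
rot [-0.03  0.03 -0.05] shift cm [ 2.000e-02 -2.700e-01  2.089e+01] dist 20.89
```

>>> {"fn": "send_rows", "kwargs": {
  "series": [
    [[0,0,0],[0,-0.27,5],1],
    [[0,0,0],[0,-0.27,10],1],
    [[0,0,0],[0,-0.27,15],1],
    [[0,0,0],[0,-0.27,18],1],
    [[0,0,0],[0,-0.27,20],1],
    [[0,0,0],[0,-0.27,20.9],1],
    [[0,0,0],[0,-0.27,20.9],1],
    [[0,0,0],[0,-0.27,20.9],1]
  ]
}}

```text
clock: 2.45
eef_pos: [513.1, 300.8, 121.9]
ee_rot: [[0.961, 0.277, 0.001], [0.277, -0.961, 0.001], [0.001, -0.001, -1.0]]
force: [0.8, 0.6, -0.5]
width: 87.5
```

```bash
python3 - <<'E'
from h import *
st()
im,d,s=grab('wrist','w2.png'); np.savez('pics/w2.npz',im=im,d=d,P=cloud('wrist',d,s)); st()
E
```

```text
t 2.45 p [513.1 300.8 121.9] yaw -73.91 z [ 5.0e-04  1.5e-03 -1.0e+00] F [ 0.8  0.6 -0.5] w 87.5 j [ 49.  18. -18.  -0. -54.  57.]
t 2.5 p [513.2 300.7 122. ] yaw -73.92 z [ 6.0e-04  1.6e-03 -1.0e+00] F [-0.4 -0.3 -0.1] w 87.5 j [ 49.  18. -18.  -0. -54.  57.]
```

View pics/w2.png

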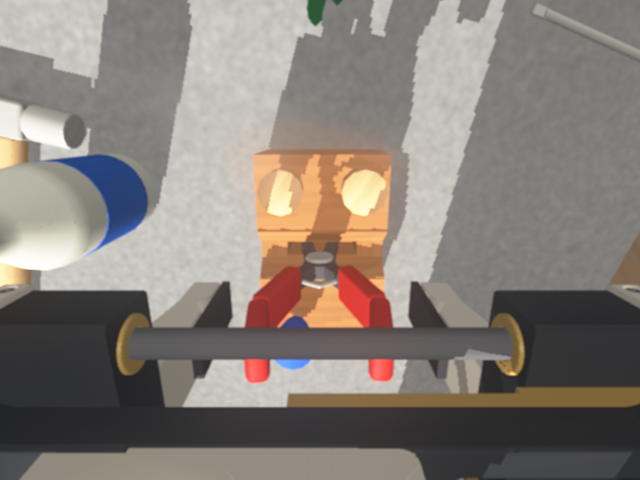

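>>> {"fn": "send_rows", "kwargs": {
  "series": [
    [[0,0,0],[0,0,0],0.5],
    [[0,0,0],[0,0,0],0.35],
    [[0,0,0],[0,0,0],0.29],
    [[0,0,0],[0,0,0],0.29],
    [[0,0,0],[0,0,0],0.29],
    [[0,0,0],[0,0,0],0.29]
  ]
}}

```text
clock: 3.25
eef_pos: [513.6, 301.1, 122.5]
ee_rot: [[0.961, 0.277, 0.002], [0.277, -0.961, 0.002], [0.002, -0.002, -1.0]]
force: [-1.3, 1.2, 5.0]
width: 56.8
```

>>> {"fn": "send_rows", "kwargs": {
  "series": [
    [[0,0,0],[0,0,-1],0.29],
    [[0,0,0],[0,0,-3],0.29],
    [[0,0,0],[0,0,-7],0.29],
    [[0,0,0],[0,0,-12],0.29],
    [[0,0,0],[0,0,-18],0.29],
    [[0,0,0],[0,0,-24],0.29],
    [[0,0,0],[0,0,-26],0.29],
    [[0,0,0],[0,0,-26],0.29],
    [[0,0,0],[0,0,-26],0.29]
  ]
}}

```text
clock: 4.38
eef_pos: [512.5, 300.0, 380.6]
ee_rot: [[0.961, 0.277, -0.001], [0.277, -0.961, 0.001], [-0.001, -0.001, -1.0]]
force: [-0.7, 0.0, -2.2]
width: 56.5
```

```bash
python3 - <<'E'
from h import *
st()
im,d,s=grab('wrist','w3.png'); np.savez('pics/w3.npz',im=im,d=d,P=cloud('wrist',d,s)); st()
grab('side','s3.png');im,d,s=grab('scene','c3.png')
p=proj('scene',s['eef_pos'])[0].astype(int);print(p)
E
```

```text
t 4.38 p [512.5 300.  380.6] yaw -73.92 z [-1.1e-03  7.0e-04 -1.0e+00] F [-0.7  0.  -2.2] w 56.5 j [ 49.  10.   5.  -0. -86.  57.]
t 4.42 p [512.5 300.  380.4] yaw -73.91 z [-1.3e-03  2.0e-04 -1.0e+00] F [-0.4  0.5 -2. ] w 56.7 j [ 49.  10.   5.  -0. -86.  57.]
[367  63]
```

View pics/w3.png

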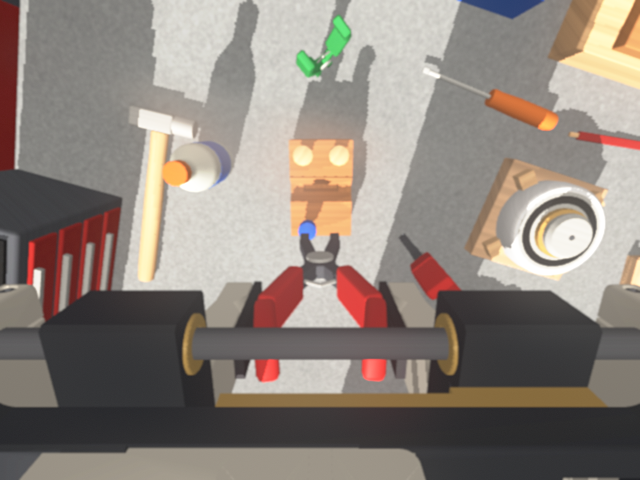

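View pics/s3.png

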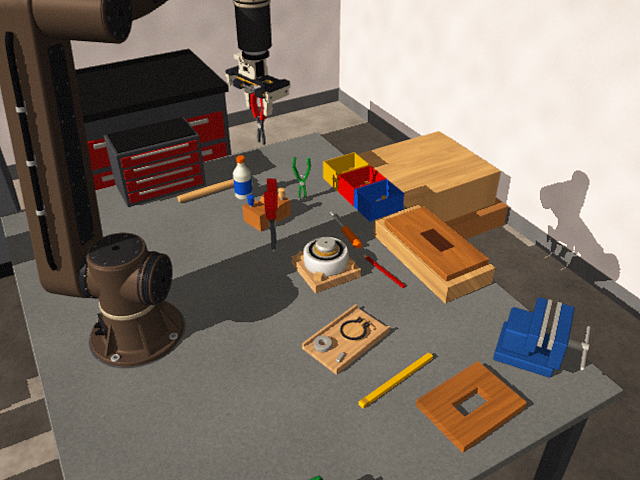

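```bash
cat >> h.py <<'E'
def tool(P,s): return (P-np.array(s['eef_pos']))@np.array(s['ee_rot'])
def zoom(im,u0,v0,u1,v1,k,fn): cv2.imwrite('pics/'+fn,cv2.resize(np.ascontiguousarray(im[v0:v1,u0:u1,::-1]),None,fx=k,fy=k,interpolation=cv2.INTER_NEAREST))
E
python3 - <<'E'
from h import *
im,d,s=grab('wrist'); zoom(im,260,215,380,305,6,'w3z.png')
P=tool(cloud('wrist',d,s),s)
print(st() and 1)
for v in range(226,262,3):
    print(v,[(u,tuple(P[v,u].round(0).astype(int))) for u in range(300,342,4) if d[v,u]<330])
E
```

```text
t 4.58 p [512.9 300.2 381. ] yaw -73.91 z [-3.e-04  7.e-04 -1.e+00] F [ 0.2  0.5 -2.2] w 56.4 j [ 49.  10.   6.  -0. -86.  57.]
1
226 []
229 []
232 []
235 [(300, (np.int64(3), np.int64(-14), np.int64(95))), (304, (np.int64(3), np.int64(-11), np.int64(95))), (308, (np.int64(3), np.int64(-8), np.int64(95))), (332, (np.int64(4), np.int64(10), np.int64(94))), (336, (np.int64(3), np.int64(13), np.int64(94)))]
238 [(300, (np.int64(3), np.int64(-14), np.int64(87))), (304, (np.int64(3), np.int64(-11), np.int64(88))), (308, (np.int64(3), np.int64(-8), np.int64(88))), (316, (np.int64(79), np.int64(1), np.int64(-159))), (332, (np.int64(4), np.int64(10), np.int64(86))), (336, (np.int64(3), np.int64(13), np.int64(87))), (340, (np.int64(79), np.int64(1), np.int64(-159)))]
241 [(300, (np.int64(3), np.int64(-13), np.int64(81))), (304, (np.int64(3), np.int64(-10), np.int64(79))), (308, (np.int64(3), np.int64(-8), np.int64(80))), (328, (np.int64(3), np.int64(7), np.int64(79))), (332, (np.int64(4), np.int64(9), np.int64(79))), (336, (np.int64(4), np.int64(12), np.int64(79)))]
244 [(300, (np.int64(79), 
[... 1643 characters left out ...]
), (316, (np.int64(6), np.int64(-2), np.int64(43))), (320, (np.int64(6), np.int64(1), np.int64(42))), (324, (np.int64(6), np.int64(3), np.int64(43))), (328, (np.int64(6), np.int64(6), np.int64(42))), (332, (np.int64(6), np.int64(8), np.int64(42))), (336, (np.int64(-3), np.int64(12), np.int64(66)))]
259 [(304, (np.int64(3), np.int64(-9), np.int64(44))), (308, (np.int64(5), np.int64(-6), np.int64(38))), (312, (np.int64(5), np.int64(-4), np.int64(38))), (316, (np.int64(6), np.int64(-1), np.int64(37))), (320, (np.int64(6), np.int64(1), np.int64(37))), (324, (np.int64(6), np.int64(3), np.int64(37))), (328, (np.int64(6), np.int64(6), np.int64(38))), (332, (np.int64(4), np.int64(8), np.int64(42)))]
```

View pics/w3z.png

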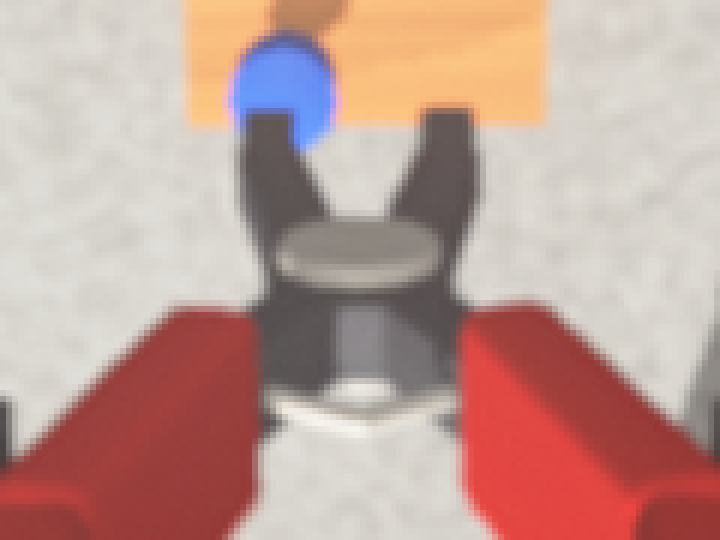

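```bash
python3 - <<'E'
from h import *
P=np.load('pics/scene0.npz')['P']
for u,v in [(228,346),(229,347),(225,356),(224,356),(211,348),(195,345),(213,333)]: print(u,v,P[v,u].round(1))
b=(P[...,0]>330)&(P[...,0]<640)&(P[...,1]>-380)&(P[...,1]<-200)&(P[...,2]>8)&(P[...,2]<60)
X=P[b]; print(cv2.minAreaRect(X[:,:2].astype(np.float32)), X[:,2].max())
E
```

```text
228 346 [ 510.8 -261.6    9.8]
229 347 [ 513.9 -262.2    9.5]
225 356 [ 521.  -284.7   14. ]
224 356 [ 519.5 -286.1   15. ]
211 348 [ 485.9 -287.1   17.9]
195 345 [ 455.3 -301.7   24.6]
213 333 [ 469.4 -258.2   21.9]
((475.5813903808594, -289.83447265625), (236.17771911621094, 125.02796173095703), 15.144052505493164) 32.52359894748929
```

```bash
python3 - <<'E'
from h import *
st();go([516,-273,375],-73.9);go([516,-273,230],-73.9)
E
```

```text
t 4.58 p [512.9 300.2 381. ] yaw -73.91 z [-3.e-04  7.e-04 -1.e+00] F [ 0.2  0.5 -2.2] w 56.4 j [ 49.  10.   6.  -0. -86.  57.]
rot [-0.04  0.01 -0.01] shift cm [-15.58  55.16   0.56] dist 57.33
rot [-0.04  0.01 -0.01] shift cm [-15.58  55.17  15.06] dist 59.28
```

>>> {"fn": "send_rows", "kwargs": {
  "series": [
    [[0,0,0],[-0.8,2.8,0],0.29],
    [[0,0,0],[-2.2,8,0],0.29],
    [[0,0,0],[-3.6,13,0],0.29],
    [[0,0,0],[-5,18,0],0.29],
    [[0,0,0],[-6.4,23,0],0.29],
    [[0,0,0],[-7.8,28,1],0.29],
    [[0,0,0],[-9.2,33,2],0.29],
    [[0,0,0],[-10.6,38,4],0.29],
    [[0,0,0],[-12,43,7],0.29],
    [[0,0,0],[-13.4,48,10],0.29],
    [[0,0,0],[-14.8,52.6,13],0.29],
    [[0,0,0],[-15.58,55.2,15],0.29],
    [[0,0,0],[-15.58,55.2,15],0.29],
    [[0,0,0],[-15.58,55.2,15],0.29],
    [[0,0,0],[-15.58,55.2,15],0.29]
  ]
}}

```text
clock: 6.45
eef_pos: [516.4, -272.8, 231.7]
ee_rot: [[0.961, 0.278, 0.001], [0.278, -0.961, 0.0], [0.001, 0.0, -1.0]]
force: [0.2, 0.5, -1.3]
width: 56.9
```

```bash
python3 - <<'E'
from h import *
st()
im,d,s=grab('wrist','w4.png'); np.savez('pics/w4.npz',im=im,d=d,P=cloud('wrist',d,s)); st()
zoom(im,200,110,400,260,4,'w4z.png')
E
```

```text
t 6.45 p [ 516.4 -272.8  231.7] yaw -73.86 z [ 1.3e-03  3.0e-04 -1.0e+00] F [ 0.2  0.5 -1.3] w 56.9 j [ -9.  12. -11.  -0. -67. 115.]
t 6.5 p [ 516.5 -272.7  231.7] yaw -73.85 z [ 1.4e-03  3.0e-04 -1.0e+00] F [ 0.6 -0.7 -1.7] w 56.5 j [ -9.  12. -11.  -0. -67. 115.]
```

View pics/w4.png

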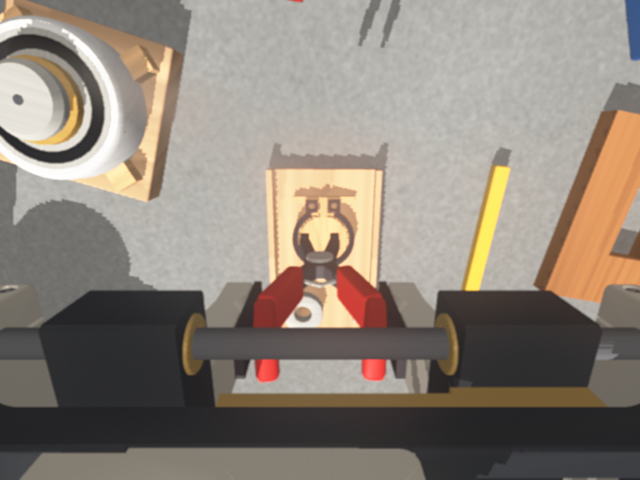

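View pics/w4z.png

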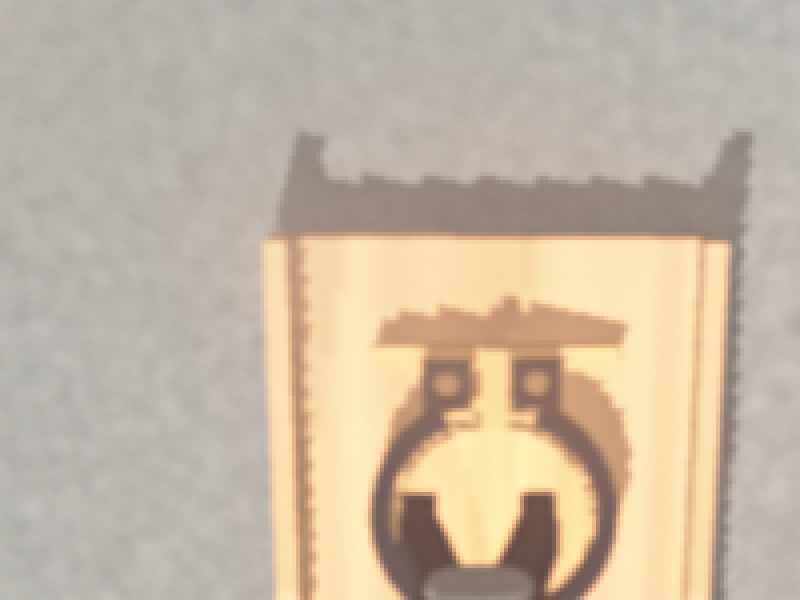

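```bash
python3 - <<'E'
from h import *
z=np.load('pics/w4.npz');im=z['im'];d=z['d'];s=env.get_state()
print(cam('wrist',s)[:3])
W=cloud('wrist',d,s);T=tool(W,s)
for v in range(197,214,2): print(v,[(u,*W[v,u].round(0)[[2]],*T[v,u].round(1)) for u in (306,308,312,316,329,334,338)])
for v,u in [(232,304),(236,304),(232,335),(236,335)]: print(T[v,u].round(1),d[v,u])
print('plinth/boss',W[225,320],W[215,320],'floor',W[180,290], W[180,340],W[157,320])
b=(abs(W[...,0]-495)<150)&(abs(W[...,1]+285)<100)&(W[...,2]>5)&(W[...,2]<35)
E
```

```text
(np.float64(353.99607807409967), 319.89836088307646, 238.35939129433)
197 [(306, np.float64(18.0), np.float64(10.0), np.float64(-13.9), np.float64(213.4)), (308, np.float64(18.0), np.float64(10.0), np.float64(-11.8), np.float64(213.6)), (312, np.float64(17.0), np.float64(9.8), np.float64(-7.5), np.float64(214.7)), (316, np.float64(18.0), np.float64(10.1), np.float64(-3.3), np.float64(213.3)), (329, np.float64(19.0), np.float64(10.1), np.float64(10.6), np.float64(212.9)), (334, np.float64(17.0), np.float64(9.9), np.float64(15.9), np.float64(214.3)), (338, np.float64(19.0), np.float64(10.2), np.float64(20.1), np.float64(212.7))]
199 [(306, np.float64(18.0), np.float64(7.8), np.float64(-13.9), np.float64(213.7)), (308, np.float64(19.0), np.float64(8.0), np.float64(-11.8), np.float64(212.6)), (312, np.float64(19.0), np.float64(8.0), np.float64(-7.5), np.float64(213.1)), (316, np.float64(18.0), np.float64(7.8), np.float64(-3.3), np.float64(213.9)), (329, np.float64(19.0), np.float64(7.9), np.float64(10.6), np.float64(213.1)), (334, np.float64(20.0), np.float64(8.2), np.float64(15.9), np.f
[... 3696 characters left out ...]
(-7.6), np.float64(212.4)), (316, np.float64(19.0), np.float64(-7.2), np.float64(-3.3), np.float64(212.7)), (329, np.float64(19.0), np.float64(-7.2), np.float64(10.7), np.float64(212.4)), (334, np.float64(19.0), np.float64(-7.2), np.float64(16.1), np.float64(212.7)), (338, np.float64(22.0), np.float64(-6.5), np.float64(20.2), np.float64(209.7))]
[-27.7 -16.4 210.1] 384.55945
[  3.  -11.   93.2] 263.83188
[-27.8  17.3 210.2] 384.7204
[ 3.4 12.  91.8] 262.3461
plinth/boss [ 498.08033932 -279.05969045   21.91878244] [ 508.68649455 -275.99143856   21.82531983] floor [ 534.25099081 -235.24261606   11.41957336] [ 549.20869638 -286.45632452   12.48201059] [ 565.47423911 -259.57987976    0.74860891]
```

>>> {"fn": "send_rows", "kwargs": {
  "series": [
    [[0,0,0],[0.05,0.1,2],0.29],
    [[0,0,0],[0.1,0.3,5],0.29],
    [[0,0,0],[0.14,0.34,7],0.29],
    [[0,0,0],[0.14,0.34,8],0.29],
    [[0,0,0],[0.14,0.34,8.5],0.29],
    [[0,0,0],[0.14,0.34,8.5],0.29],
    [[0,0,0],[0.14,0.34,8.5],0.29]
  ]
}}

```text
clock: 7.38
eef_pos: [519.4, -275.6, 147.5]
ee_rot: [[0.96, 0.278, 0.003], [0.278, -0.96, -0.0], [0.003, 0.001, -1.0]]
force: [0.4, -0.2, -1.7]
width: 56.9
```

```bash
python3 - <<'E'
from h import *
st()
im,d,s=grab('wrist','w5.png'); np.savez('pics/w5.npz',im=im,d=d,P=cloud('wrist',d,s)); st()
zoom(im,270,190,370,265,8,'w5z.png')
E
```

```text
t 7.38 p [ 519.4 -275.6  147.5] yaw -73.84 z [ 0.0027 -0.     -1.    ] F [ 0.4 -0.2 -1.7] w 56.9 j [ -9.  16. -17.  -0. -57. 115.]
t 7.42 p [ 519.3 -275.6  147.5] yaw -73.84 z [ 0.0026  0.     -1.    ] F [-0.7  0.7 -2.4] w 56.9 j [ -9.  16. -17.  -0. -57. 115.]
```

View pics/w5z.png

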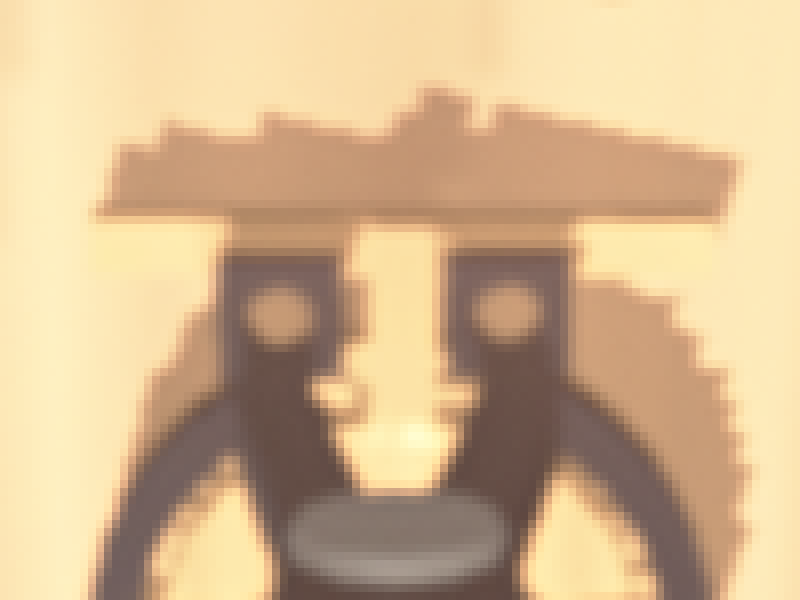

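```bash
python3 - <<'E'
from h import *
z=np.load('pics/w5.npz');d=z['d'];s=env.get_state();T=tool(cloud('wrist',d,s),s)
for v in range(218,262,2): print(v,[(u,*T[v,u].round(1)) for u in (299,305,309,333,341)])
i=cams.camera_info('wrist');f,cx,cy,_=cam('wrist',s);M=np.array(i['mount'])
for v in (229,229.7,230.5):
  r=M[:3,:3]@np.array([0,(v-cy)/f,1]); t=(125.5-M[2,3])/r[2]; print(v,(M[:3,3]+r*t).round(2))
E
```

```text
218 [(299, np.float64(8.0), np.float64(-16.7), np.float64(129.0)), (305, np.float64(7.6), np.float64(-11.7), np.float64(130.3)), (309, np.float64(8.0), np.float64(-8.3), np.float64(128.6)), (333, np.float64(8.0), np.float64(11.8), np.float64(128.9)), (341, np.float64(7.8), np.float64(18.6), np.float64(129.5))]
220 [(299, np.float64(6.0), np.float64(-16.7), np.float64(129.9)), (305, np.float64(6.0), np.float64(-11.7), np.float64(129.9)), (309, np.float64(6.2), np.float64(-8.3), np.float64(129.2)), (333, np.float64(6.1), np.float64(11.9), np.float64(129.3)), (341, np.float64(6.0), np.float64(18.6), np.float64(129.9))]
222 [(299, np.float64(5.1), np.float64(-16.6), np.float64(126.7)), (305, np.float64(5.1), np.float64(-11.6), np.float64(126.4)), (309, np.float64(5.2), np.float64(-8.2), np.float64(126.2)), (333, np.float64(5.2), np.float64(11.8), np.float64(126.4)), (341, np.float64(4.5), np.float64(18.6), np.float64(128.8))]
224 [(299, np.float64(3.6), np.float64(-16.6), np.float64(125.9)), (305, np.float64(3.6), np.float64(-11.5), np.float64(125.6)), (309, np.float64(3.6), np.float64(-
[... 5147 characters left out ...]
299, np.float64(-26.9), np.float64(-17.1), np.float64(126.6)), (305, np.float64(3.8), np.float64(-8.3), np.float64(43.9)), (309, np.float64(5.9), np.float64(-5.7), np.float64(38.3)), (333, np.float64(3.7), np.float64(8.8), np.float64(44.2)), (341, np.float64(-26.5), np.float64(18.9), np.float64(125.5))]
260 [(299, np.float64(-28.5), np.float64(-17.1), np.float64(126.1)), (305, np.float64(3.9), np.float64(-8.1), np.float64(40.1)), (309, np.float64(4.6), np.float64(-5.7), np.float64(38.5)), (333, np.float64(4.2), np.float64(8.7), np.float64(39.5)), (341, np.float64(-28.8), np.float64(19.0), np.float64(126.8))]
229 [ -0.65   0.85 125.5 ]
229.7 [ -1.26   0.85 125.5 ]
230.5 [ -1.95   0.85 125.5 ]
```

>>> {"fn": "send_rows", "kwargs": {
  "series": [
    [[0,0,0],[0,-0.03,0.6],0.29],
    [[0,0,0],[0,-0.03,1.1],0.29],
    [[0,0,0],[0,-0.03,1.5],0.29],
    [[0,0,0],[0,-0.03,1.7],0.29],
    [[0,0,0],[0,-0.03,1.8],0.29],
    [[0,0,0],[0,-0.03,1.8],0.29]
  ]
}}

```text
clock: 8.18
eef_pos: [519.3, -275.3, 129.4]
ee_rot: [[0.961, 0.278, 0.003], [0.278, -0.961, 0.0], [0.003, 0.001, -1.0]]
force: [0.0, -1.5, -1.3]
width: 56.6
```

```bash
python3 - <<'E'
from h import *
st()
im,d,s=grab('wrist','w6.png'); np.savez('pics/w6.npz',im=im,d=d,P=cloud('wrist',d,s)); st()
zoom(im,270,190,370,265,8,'w6z.png')
E
```

```text
t 8.18 p [ 519.3 -275.3  129.4] yaw -73.85 z [ 0.0026  0.     -1.    ] F [ 0.  -1.5 -1.3] w 56.6 j [ -9.  17. -18.  -0. -55. 115.]
t 8.22 p [ 519.3 -275.3  129.5] yaw -73.84 z [ 0.0027 -0.     -1.    ] F [-0.4 -0.2 -2.8] w 56.7 j [ -9.  17. -18.  -0. -55. 115.]
```

View pics/w6z.png

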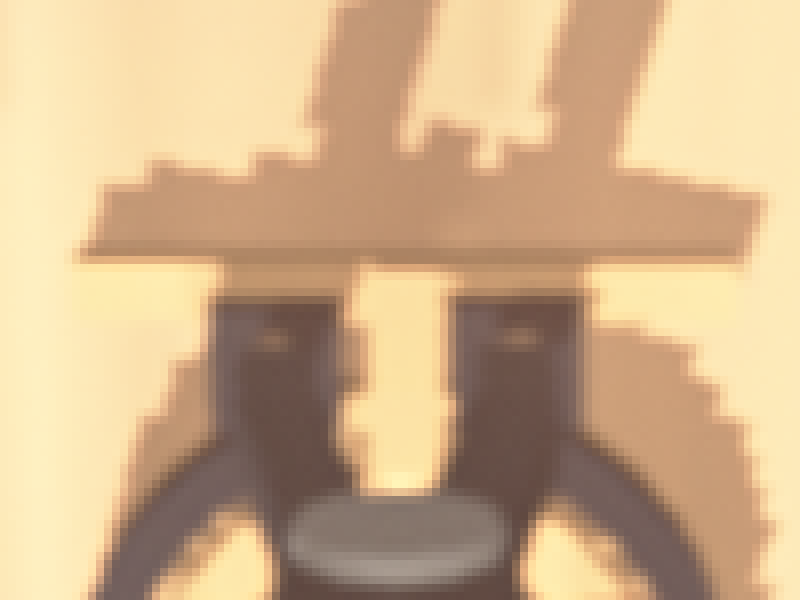

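>>> {"fn": "send_rows", "kwargs": {
  "series": [
    [[0,0,0],[0,0,0],0.27],
    [[0,0,0],[0,0,0.1],0.27],
    [[0,0,0],[0,0,0.2],0.27],
    [[0,0,0],[0,0,0.3],0.27],
    [[0,0,0],[0,0,0.35],0.27],
    [[0,0,0],[0,0,0.35],0.27]
  ]
}}

```text
clock: 8.98
eef_pos: [519.4, -275.4, 126.0]
ee_rot: [[0.96, 0.278, 0.003], [0.278, -0.96, -0.0], [0.003, 0.001, -1.0]]
force: [0.2, 0.4, -1.6]
width: 56.0
```

```bash
python3 - <<'E'
from h import *
st()
im,d,s=grab('wrist','w7.png'); np.savez('pics/w7.npz',im=im,d=d,P=cloud('wrist',d,s)); st()
zoom(im,270,190,370,265,8,'w7z.png')
E
```

```text
t 8.97 p [ 519.4 -275.4  126. ] yaw -73.84 z [ 0.0027 -0.     -1.    ] F [ 0.2  0.4 -1.6] w 56.0 j [ -9.  17. -18.  -0. -54. 115.]
t 9.03 p [ 519.4 -275.4  126. ] yaw -73.84 z [ 0.0028 -0.     -1.    ] F [-0.7 -0.2 -1.8] w 55.9 j [ -9.  17. -18.  -0. -54. 115.]
```

View pics/w7z.png

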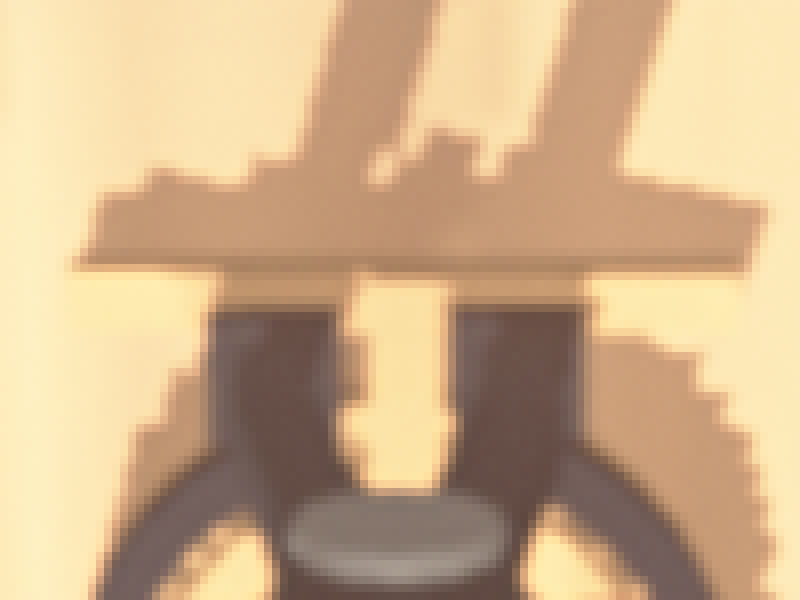

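>>> {"fn": "send_rows", "kwargs": {
  "series": [
    [[0,0,0],[0,0,0],0.2],
    [[0,0,0],[0,0,0],0.15],
    [[0,0,0],[0,0,0],0.1],
    [[0,0,0],[0,0,0],0.06],
    [[0,0,0],[0,0,0],0.06],
    [[0,0,0],[0,0,0],0.06]
  ]
}}

```text
clock: 9.78
eef_pos: [519.6, -275.5, 126.3]
ee_rot: [[0.96, 0.278, 0.003], [0.278, -0.96, -0.0], [0.003, 0.001, -1.0]]
force: [-0.2, 0.6, 1.8]
width: 46.6
```

```bash
python3 - <<'E'
from h import *
st()
im,d,s=grab('wrist','w8.png'); np.savez('pics/w8.npz',im=im,d=d,P=cloud('wrist',d,s)); st()
zoom(im,270,190,370,265,8,'w8z.png')
E
```

```text
t 9.78 p [ 519.6 -275.5  126.3] yaw -73.84 z [ 3.2e-03 -3.0e-04 -1.0e+00] F [-0.2  0.6  1.8] w 46.6 j [ -9.  17. -18.  -0. -54. 115.]
t 9.82 p [ 519.6 -275.5  126.3] yaw -73.84 z [ 3.2e-03 -3.0e-04 -1.0e+00] F [0.4 0.5 2.5] w 47.0 j [ -9.  17. -18.  -0. -54. 115.]
```

View pics/w8z.png

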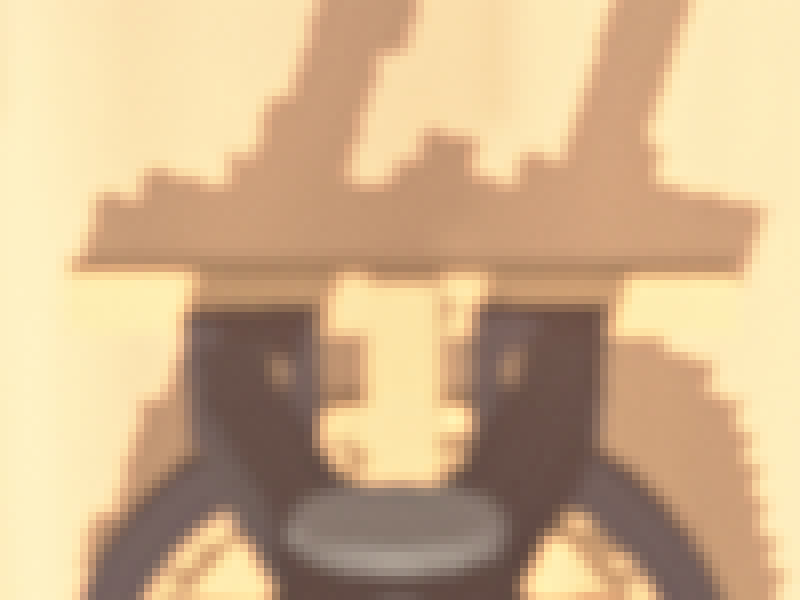

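>>> {"fn": "send_rows", "kwargs": {
  "series": [
    [[0,0,0],[0,0,-0.2],0.06],
    [[0,0,0],[0,0,-0.5],0.06],
    [[0,0,0],[0,0,-1],0.06],
    [[0,0,0],[0,0,-2],0.06],
    [[0,0,0],[0,0,-3.5],0.06],
    [[0,0,0],[0,0,-5],0.06],
    [[0,0,0],[0,0,-6],0.06],
    [[0,0,0],[0,0,-6],0.06],
    [[0,0,0],[0,0,-6],0.06],
    [[0,0,0],[0,0,-6],0.06]
  ]
}}

```text
clock: 11.08
eef_pos: [519.0, -275.4, 185.6]
ee_rot: [[0.96, 0.278, 0.002], [0.278, -0.96, 0.0], [0.002, 0.001, -1.0]]
force: [-0.6, 0.0, -1.9]
width: 46.8
```

```bash
python3 - <<'E'
from h import *
st()
im,d,s=grab('wrist','w9.png'); np.savez('pics/w9.npz',im=im,d=d,P=cloud('wrist',d,s)); st()
zoom(im,250,180,390,285,5.7,'w9z.png')
im,d,s=grab('side');zoom(im,290,200,410,360,4,'s9.png'); np.savez('pics/s9.npz',im=im,d=d,P=cloud('side',d,s))
E
```

```text
t 11.07 p [ 519.  -275.4  185.6] yaw -73.84 z [ 0.0021  0.     -1.    ] F [-0.6  0.  -1.9] w 46.8 j [ -9.  14. -14.  -0. -62. 115.]
t 11.12 p [ 519.1 -275.4  185.7] yaw -73.84 z [ 0.0022 -0.     -1.    ] F [-0.5 -0.2 -2.2] w 46.8 j [ -9.  14. -14.  -0. -62. 115.]
```

View pics/w9z.png

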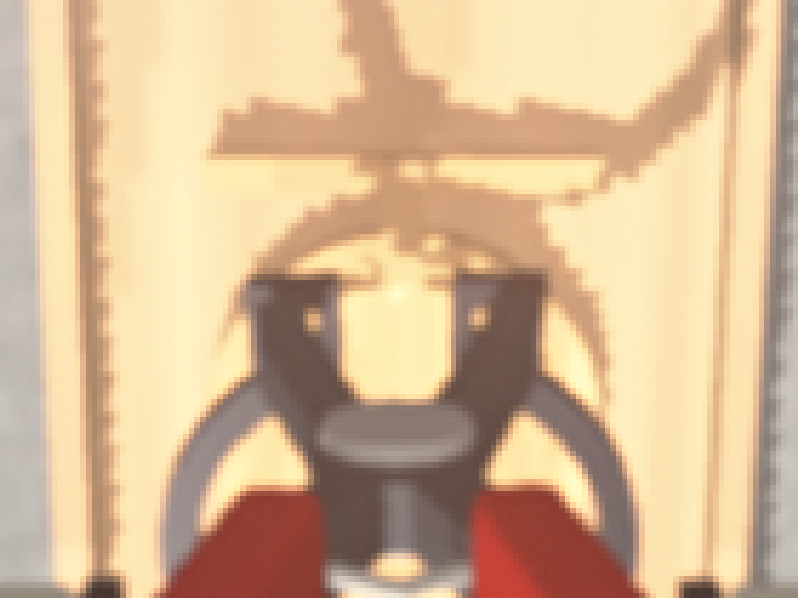

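View pics/s9.png

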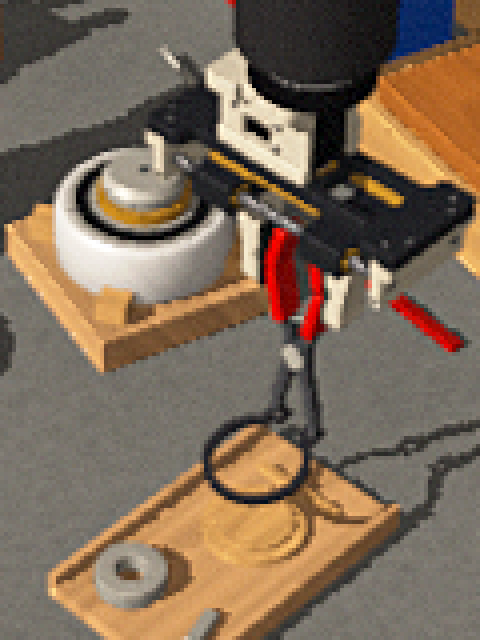

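```bash
cat >> h.py <<'E'
def ringpts(im,d,s,name='wrist',zr=(95,135)):
    W=cloud(name,d,s);T=tool(W,s)
    I=im.astype(int).sum(-1)
    m=(T[...,2]>zr[0])&(T[...,2]<zr[1])&(T[...,0]>-90)&(T[...,0]<15)&(abs(T[...,1])<55)
    return m,T
E
python3 - <<'E'
from h import *
s=env.get_state()
for n,f in (('wrist','w9'),('side','s9')):
    z=np.load(f'pics/{f}.npz');m,T=ringpts(z['im'],z['d'],s,n)
    X=T[m];print(n,len(X),X.min(0).round(1),X.max(0).round(1))
    for x0 in range(-80,15,8):
        q=X[(X[:,0]>=x0)&(X[:,0]<x0+8)]
        if len(q): print(x0,len(q),'z med',np.median(q[:,2]).round(1),'y',q[:,1].min().round(1),q[:,1].max().round(1))
E
```

```text
wrist 1214 [-71.7 -34.6  95. ] [  6.4  34.9 120. ]
-72 243 z med 115.7 y -15.5 16.5
-64 49 z med 115.6 y -13.7 14.6
-48 4 z med 111.4 y -34.0 34.2
-40 97 z med 110.0 y -34.6 34.9
-32 137 z med 108.7 y -34.1 34.4
-24 176 z med 107.4 y -31.4 31.6
-16 149 z med 106.7 y -27.3 27.5
-8 89 z med 104.6 y -20.3 19.8
0 270 z med 103.5 y -21.0 20.3
side 219 [-71.1 -34.4  95.1] [  9.6  38.  119.8]
-72 26 z med 115.8 y -10.7 19.5
-64 27 z med 115.9 y -20.0 30.6
-56 19 z med 114.1 y -26.5 32.8
-48 17 z med 111.9 y -32.8 38.0
-40 17 z med 112.0 y -34.4 38.0
-32 17 z med 109.7 y -34.3 36.9
-24 19 z med 108.0 y -32.0 35.3
-16 16 z med 107.5 y -25.9 26.3
-8 33 z med 105.0 y -17.8 25.1
0 27 z med 103.4 y -13.6 23.3
8 1 z med 105.8 y 20.3 20.3
```

>>> {"fn": "send_rows", "kwargs": {
  "series": [
    [[0,0,0],[0,0,-2],0.0],
    [[0,0,0],[0,0,-4],-0.05],
    [[0,0,0],[0,0,-6],-0.1],
    [[0,0,0],[0,0,-8],-0.15],
    [[0,0,0],[0,0,-10],-0.2],
    [[0,0,0],[0,0,-10],-0.25],
    [[0,0,0],[0,0,-10],-0.25],
    [[0,0,0],[0,0,-10],-0.25],
    [[0,0,0],[0,0,-10],-0.25]
  ]
}}

```text
clock: 12.3
eef_pos: [518.7, -275.3, 285.0]
ee_rot: [[0.96, 0.278, 0.001], [0.278, -0.96, 0.0], [0.001, 0.0, -1.0]]
force: [0.4, -0.3, -1.7]
width: 36.1
```

```bash
cat >> h.py <<'E'
def droop(fn):
    s=st()
    im,d,s=grab('wrist',fn+'.png'); m,T=ringpts(im,d,s); X=T[m]; np.savez('pics/'+fn+'.npz',im=im,d=d,T=T)
    for x0 in range(-80,15,8):
        q=X[(X[:,0]>=x0)&(X[:,0]<x0+8)]
        if len(q): print(x0,len(q),'z med',np.median(q[:,2]).round(1),'y',q[:,1].min().round(1),q[:,1].max().round(1))
    zoom(im,250,180,390,285,5.7,fn+'z.png')
E
python3 -c "
from h import *
droop('w10')"
```

```text
t 12.3 p [ 518.7 -275.3  285. ] yaw -73.84 z [ 1.1e-03  2.0e-04 -1.0e+00] F [ 0.4 -0.3 -1.7] w 36.1 j [ -9.  10.  -6.  -0. -74. 115.]
-72 210 z med 114.0 y -11.2 12.1
-64 9 z med 114.9 y -9.4 10.4
-48 52 z med 110.7 y -36.3 36.6
-40 137 z med 109.2 y -36.9 36.5
-32 129 z med 108.0 y -35.8 36.0
-24 174 z med 106.9 y -34.7 34.4
-16 145 z med 106.1 y -30.4 29.7
-8 74 z med 104.6 y -25.6 24.5
0 282 z med 103.7 y -26.0 25.2
```

View pics/w10z.png

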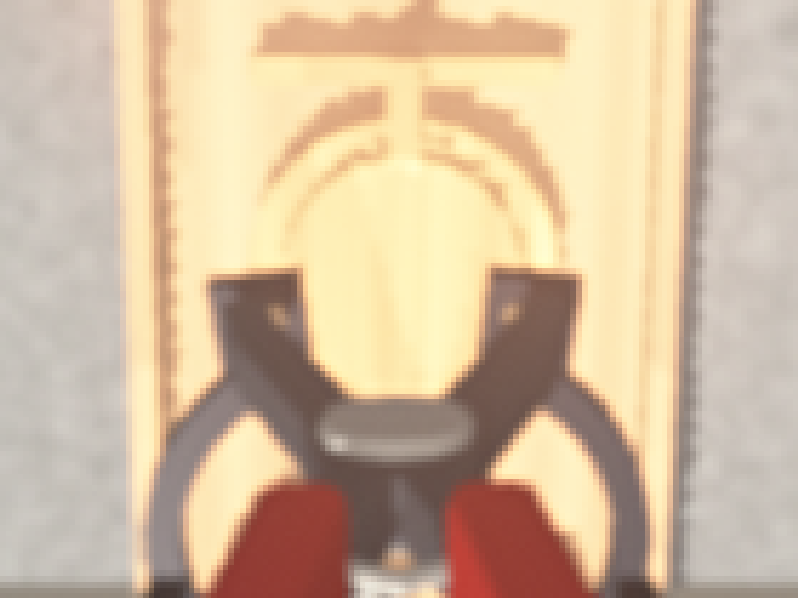

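>>> {"fn": "send_rows", "kwargs": {
  "series": [
    [[0,0,0],[0,0,0],-0.27],
    [[0,0,0],[0,0,0],-0.3],
    [[0,0,0],[0,0,0],-0.33],
    [[0,0,0],[0,0,0],-0.36],
    [[0,0,0],[0,0,0],-0.39],
    [[0,0,0],[0,0,0],-0.39],
    [[0,0,0],[0,0,0],-0.39]
  ]
}}

```text
clock: 13.22
eef_pos: [518.8, -275.4, 285.2]
ee_rot: [[0.96, 0.278, 0.001], [0.278, -0.96, 0.0], [0.001, 0.0, -1.0]]
force: [0.4, -0.1, -2.3]
width: 36.1
```

```bash
python3 -c "
from h import *
droop('w11')"
```

```text
t 13.22 p [ 518.8 -275.4  285.2] yaw -73.84 z [ 1.4e-03  1.0e-04 -1.0e+00] F [ 0.4 -0.1 -2.3] w 36.1 j [ -9.  10.  -5.  -0. -74. 115.]
-72 211 z med 113.9 y -11.2 12.1
-64 8 z med 114.0 y -9.5 10.3
-48 54 z med 110.5 y -36.4 36.5
-40 136 z med 109.1 y -36.8 36.4
-32 135 z med 108.0 y -36.5 36.1
-24 166 z med 106.9 y -34.7 34.2
-16 148 z med 106.2 y -30.3 29.8
-8 75 z med 104.5 y -25.6 24.5
0 287 z med 103.6 y -26.1 25.0
```

View pics/w11z.png

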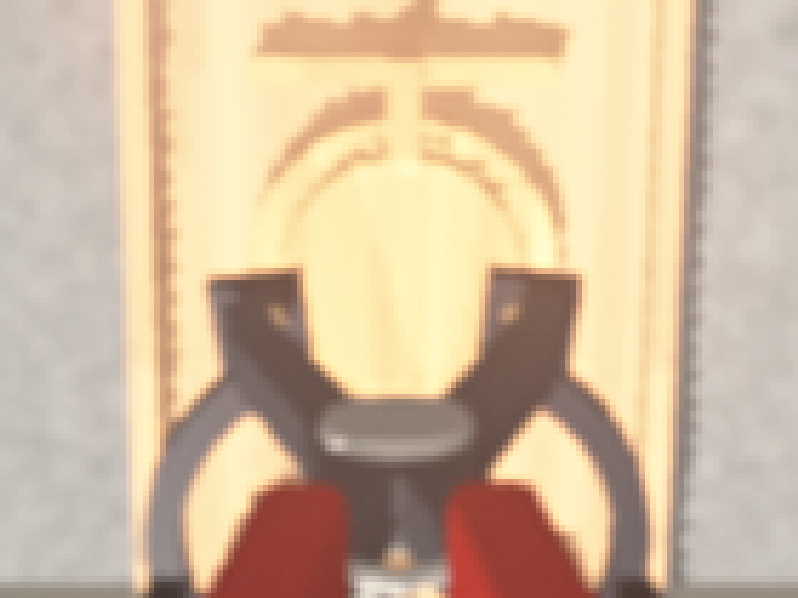

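>>> {"fn": "send_rows", "kwargs": {
  "series": [
    [[0,0,0],[0,0,0],-0.45],
    [[0,0,0],[0,0,0],-0.55],
    [[0,0,0],[0,0,0],-0.55]
  ]
}}

```text
clock: 13.65
eef_pos: [518.8, -275.4, 285.2]
ee_rot: [[0.96, 0.278, 0.001], [0.278, -0.96, 0.0], [0.001, 0.0, -1.0]]
force: [0.1, 0.3, -2.3]
width: 36.2
```

```bash
cat >> h.py <<'E'
def R_down(yaw,tilt=0):
    y=np.array([np.cos(np.radians(yaw)),np.sin(np.radians(yaw)),0]);z=np.array([0,0,-1.]);x=np.cross(y,z)
    return np.c_[x,y,z]@Ro.from_euler('y',tilt,degrees=True).as_matrix()
def gop(ptool,target,yaw,tilt=0,s=None):
    s=s or env.get_state(); R=np.array(s['ee_rot']); p=np.array(s['eef_pos'])
    T=R_down(yaw,tilt); pos=np.array(target)-T@np.array(ptool)
    rv=Ro.from_matrix(R.T@T).as_rotvec(degrees=True); d=R.T@(pos-p)/10
    print('TCP',pos.round(1),'rot',rv.round(2),'shift cm',d.round(2),'dist',np.linalg.norm(d).round(2))
E
python3 - <<'E'
from h import *
st();gop([-35.8,-0.3,112.4],[551,-30,150],-73.84,-8)
E
```

```text
t 13.65 p [ 518.8 -275.4  285.2] yaw -73.84 z [ 0.0014  0.     -1.    ] F [ 0.1  0.3 -2.3] w 36.2 j [ -9.  10.  -5.  -0. -74. 115.]
TCP [600.2 -16.1 256.3] rot [ 0.02 -8.08 -0.  ] shift cm [ 15.03 -22.64   2.9 ] dist 27.33
```

>>> {"fn": "send_rows", "kwargs": {
  "series": [
    [[0,-0.5,0],[0.8,-1.2,0],-0.4],
    [[0,-1,0],[2.4,-3.6,0],-0.4],
    [[0,-2,0],[4.8,-7.2,0],-0.4],
    [[0,-3,0],[7.2,-10.8,0],-0.4],
    [[0,-5,0],[9.6,-14.5,0.3],-0.4],
    [[0,-6,0],[12,-18,1],-0.4],
    [[0,-7,0],[13.8,-20.8,2],-0.4],
    [[0,-8,0],[14.8,-22.3,2.7],-0.4],
    [[0,-8,0],[15.0,-22.6,2.9],-0.4],
    [[0,-8,0],[15.0,-22.6,2.9],-0.4],
    [[0,-8,0],[15.0,-22.6,2.9],-0.4]
  ]
}}

```text
clock: 15.02
eef_pos: [599.9, -17.4, 256.9]
ee_rot: [[0.952, 0.277, -0.131], [0.275, -0.961, -0.038], [-0.137, 0.001, -0.991]]
force: [0.1, 0.1, -1.9]
width: 36.1
```

```bash
python3 - <<'E'
from h import *
droop('w12'); z=np.load('pics/w12.npz'); zoom(z['im'],220,130,420,280,4,'w12z.png')
im,d,s=grab('side');zoom(im,280,150,400,310,4,'s12.png'); np.savez('pics/s12.npz',im=im,d=d,W=cloud('side',d,s))
im,d,s=grab('scene');zoom(im,240,180,360,300,4,'c12.png'); np.savez('pics/c12.npz',im=im,d=d,W=cloud('scene',d,s))
E
```

```text
t 15.03 p [599.9 -17.4 256.9] yaw -73.89 z [-0.1314 -0.0385 -0.9906] F [ 0.1  0.1 -1.9] w 36.1 j [ 17.  17.  -0.  -0. -80.  89.]
-72 199 z med 114.9 y -11.2 12.2
-64 10 z med 115.5 y -9.5 10.3
-48 59 z med 111.2 y -36.4 35.8
-40 135 z med 109.8 y -36.8 36.5
-32 130 z med 108.6 y -35.9 36.2
-24 171 z med 107.4 y -34.6 34.1
-16 146 z med 106.4 y -30.4 29.9
-8 73 z med 104.6 y -24.9 24.4
0 291 z med 103.7 y -26.1 25.0
```

View pics/w12z.png

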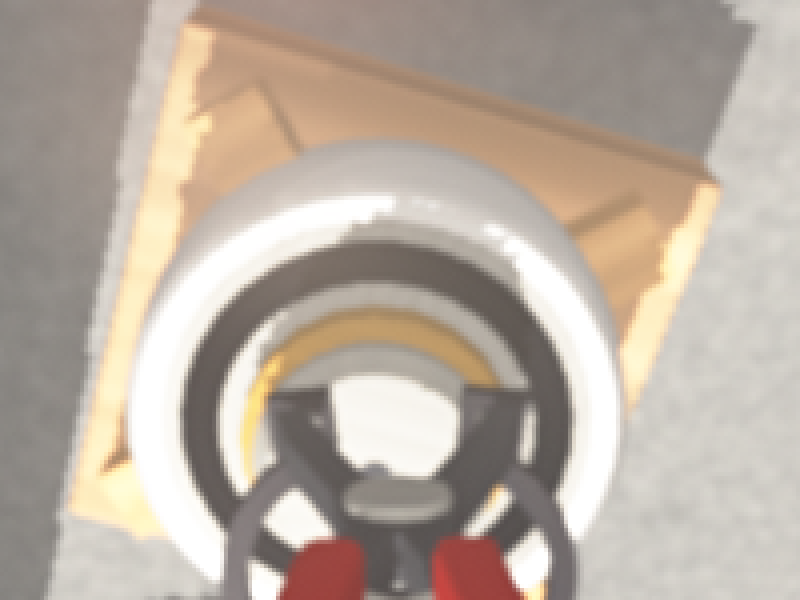

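View pics/s12.png

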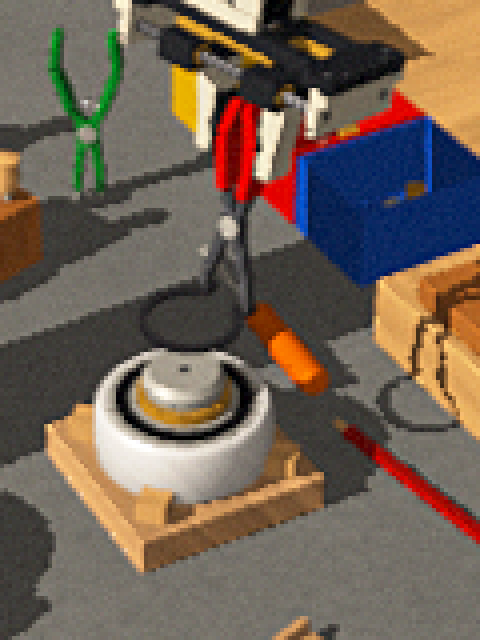

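View pics/c12.png

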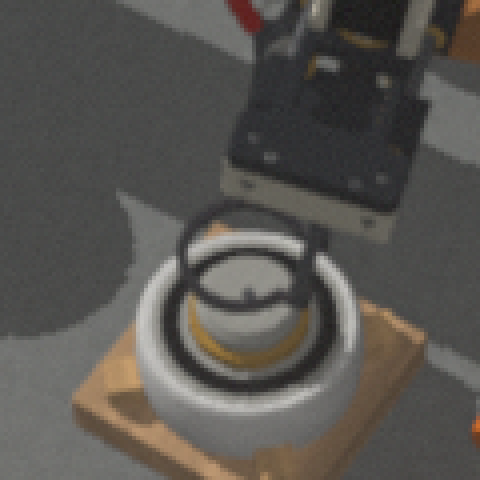

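```bash
python3 - <<'E'
from h import *
from scipy.optimize import least_squares
def fit(X,r,x0=(551,-30)):
    f=lambda c:np.hypot(X[:,0]-c[0],X[:,1]-c[1])-r
    o=least_squares(f,x0,loss='soft_l1',f_scale=1); return o.x.round(2),np.median(abs(f(o.x))).round(2)
s=env.get_state()
W={'scene0':np.load('pics/scene0.npz')['P'],'side0':np.load('pics/side0.npz')['P']}
T=np.load('pics/w12.npz')['T'];W['w12']=T@np.array(s['ee_rot']).T+np.array(s['eef_pos'])
W['w4']=np.load('pics/w4.npz')['P'];W['w1']=np.load('pics/w1.npz')['P'];W['w3']=np.load('pics/w3.npz')['P']
for n,P in W.items():
    r=np.hypot(P[...,0]-551,P[...,1]+30)
    side=(abs(r-65.5)<6)&(P[...,2]>35)&(P[...,2]<60)
    brass=(abs(r-34)<4)&(P[...,2]>79)&(P[...,2]<86)
    f1=(r<22)&(P[...,2]>95)&(P[...,2]<112); 
    print(n,'wall',side.sum(),fit(P[side],65.5) if side.sum()>20 else '', 'endz',np.median(P[f1][:,2]).round(2) if f1.sum()>5 else '',f1.sum())
    pt=(r>40)&(r<60)&(P[...,2]>65)&(P[...,2]<90); print('   pulley top z',np.median(P[pt][:,2]).round(2) if pt.sum() else '')
    z0=np.median(P[f1][:,2]) if f1.sum()>5 else None
    if z0:
        land=(P[...,2]>z0-11)&(P[...,2]<z0-6.5)&(abs(r-30)<4); print('   land',land.sum(),fit(P[land],30) if land.sum()>10 else '')
        e=(r<40)&(abs(P[...,2]-z0)<2);print('   end centroid',P[e].mean(0).round(1),cv2.minEnclosingCircle(P[e][:,:2].astype(np.float32)))
E
```

```text
scene0 wall 345 (array([549.89, -26.9 ]), np.float64(0.97)) endz 103.67 264
   pulley top z 78.06
   land 32 (array([550.01, -27.  ]), np.float64(0.39))
   end centroid [551.6 -28.7 103.7] ((551.801513671875, -29.310840606689453), 28.486614227294922)
side0 wall 259 (array([553.16, -27.19]), np.float64(1.32)) endz 104.19 117
   pulley top z 78.64
   land 9 
   end centroid [553.2 -31.3 104.2] ((550.3203125, -31.132177352905273), 29.539316177368164)
w12 wall 726 (array([550.34, -27.19]), np.float64(1.16)) endz 104.63 538
   pulley top z 79.18
   land 71 (array([549.69, -25.82]), np.float64(0.18))
   end centroid [560.5 -23.5 104.5] ((551.19482421875, -24.489635467529297), 27.19754409790039)
w4 wall 1959 (array([549.92, -25.78]), np.float64(0.66)) endz 104.5 2698
   pulley top z 78.94
   land 147 (array([550.01, -25.92]), np.float64(0.22))
   end centroid [551.  -31.5 104.4] ((550.3035888671875, -27.420936584472656), 27.63907241821289)
w1 wall 990 (array([549.71, -26.42]), np.float64(0.44)) endz 104.7 1083
   pulley top z 79.41
   land 83 (array([549.82, -26.39]), np.float64(0.24))
   end centroid [550.3 -24.  104.6] ((550.0276489257812, -24.259401321411133), 27.59591293334961)
w3 wall 725 (array([549.79, -26.4 ]), np.float64(0.43)) endz 104.73 874
   pulley top z 79.46
   land 67 (array([549.87, -26.42]), np.float64(0.2))
   end centroid [550.1 -24.3 104.7] ((549.7955322265625, -23.540220260620117), 28.69200325012207)
```

```bash
python3 - <<'E'
from h import *
s=env.get_state();Rw=np.array(s['ee_rot']);p=np.array(s['eef_pos'])
T=np.load('pics/w12.npz')['T']
Ws={'w':T@Rw.T+p,'side':np.load('pics/s12.npz')['W'],'scene':np.load('pics/c12.npz')['W']}
ax=np.array([549.9,-26.3]);xv=np.array([.961,.277]);yv=np.array([.277,-.961]) 
for n,W in Ws.items():
    r=(W[...,:2]-ax);a=r@xv;b=r@yv;z=W[...,2]
    m=(a>-60)&(a<50)&(abs(b)<50)&(z>138)&(z<165)
    A,B,Z=a[m],b[m],z[m]
    print(n,m.sum())
    for lo in range(-56,50,8):
        q=(A>=lo)&(A<lo+8)
        if q.sum()>2:
            bb=B[q];pos=bb[bb>0];neg=bb[bb<0]
            print(lo,q.sum(),'z',np.median(Z[q]).round(1),'b neg',(neg.min().round(1),neg.max().round(1)) if len(neg) else '','pos',(pos.min().round(1),pos.max().round(1)) if len(pos) else '','amin',A[q].min().round(1))
E
```

```text
w 1235
-40 85 z 152.5 b neg (np.float64(-6.0), np.float64(-0.8)) pos (np.float64(0.1), np.float64(17.4)) amin -36.0
-32 124 z 152.0 b neg (np.float64(-5.1), np.float64(-0.8)) pos (np.float64(0.1), np.float64(16.4)) amin -32.0
-16 16 z 152.5 b neg (np.float64(-24.8), np.float64(-23.9)) pos (np.float64(34.5), np.float64(36.2)) amin -11.6
-8 110 z 152.9 b neg (np.float64(-31.2), np.float64(-24.7)) pos (np.float64(35.1), np.float64(41.7)) amin -7.8
0 134 z 153.1 b neg (np.float64(-31.5), np.float64(-24.8)) pos (np.float64(35.4), np.float64(41.4)) amin 0.0
8 146 z 153.2 b neg (np.float64(-30.7), np.float64(-21.2)) pos (np.float64(31.1), np.float64(40.2)) amin 8.0
16 184 z 153.3 b neg (np.float64(-27.1), np.float64(-16.1)) pos (np.float64(25.9), np.float64(37.5)) amin 16.0
24 67 z 153.2 b neg (np.float64(-21.7), np.float64(-6.5)) pos (np.float64(16.4), np.float64(31.6)) amin 24.0
32 148 z 153.6 b neg (np.float64(-20.3), np.float64(-7.1)) pos (np.float64(17.0), np.float64(30.1)) amin 32.1
40 221 z 153.8 b neg (np.float64(-20.9), np.float64(-7.8)) pos (np.float64(17.6), np.float64(30.2)) ami
[... 1734 characters left out ...]
 (np.float64(36.7), np.float64(42.8)) amin -7.9
0 20 z 152.1 b neg (np.float64(-24.8), np.float64(-22.9)) pos (np.float64(36.0), np.float64(44.0)) amin 0.2
8 24 z 151.2 b neg (np.float64(-24.4), np.float64(-20.0)) pos (np.float64(36.1), np.float64(45.4)) amin 8.4
16 31 z 152.3 b neg (np.float64(-24.0), np.float64(-13.3)) pos (np.float64(27.0), np.float64(39.2)) amin 16.2
24 22 z 152.4 b neg (np.float64(-15.5), np.float64(-11.6)) pos (np.float64(20.2), np.float64(33.5)) amin 24.5
32 21 z 155.3 b neg (np.float64(-9.7), np.float64(-6.2)) pos (np.float64(25.6), np.float64(32.5)) amin 32.9
40 19 z 152.1 b neg (np.float64(-16.1), np.float64(-3.8)) pos (np.float64(19.1), np.float64(30.8)) amin 40.1
```

```bash
python3 - <<'E'
from h import *
s=env.get_state();Rw=np.array(s['ee_rot']);p=np.array(s['eef_pos'])
T=np.load('pics/w12.npz')['T'];W=T@Rw.T+p
ax=np.array([549.9,-26.3]);xv=np.array([.961,.277]);yv=np.array([.277,-.961]) 
r=(W[...,:2]-ax);a=r@xv;b=r@yv;z=W[...,2]
m=(a>-60)&(a<31)&(abs(b)<50)&(z>149)&(z<157)
A,B=a[m],b[m]
best=[]
for da in np.arange(-4,4.1,.25):
    for db in np.arange(-8,-2,.25):
        q=np.hypot(A+da,B+db); best.append((np.sort(q)[5],da,db))
best.sort(reverse=True);print(best[:6])
q=(abs(B-5)<10)&(A<-20); print(np.sort(A[q])[::20].round(1))
E
```

```text
[(np.float64(29.899568305871227), np.float64(-0.5), np.float64(-5.25)), (np.float64(29.88790520467977), np.float64(-1.0), np.float64(-5.0)), (np.float64(29.849359174812836), np.float64(-0.5), np.float64(-5.0)), (np.float64(29.839349741622875), np.float64(-0.75), np.float64(-5.25)), (np.float64(29.83573521068674), np.float64(-0.5), np.float64(-5.5)), (np.float64(29.800416206029922), np.float64(-0.75), np.float64(-5.5))]
[-36.  -34.5 -33.6 -32.5 -31.9 -30.9 -30.2 -29.7 -29.3 -28.2]
```

```bash
python3 - <<'E'
from h import *
s=env.get_state();R=np.array(s['ee_rot'])
print((R.T@np.array([-2.0,4.8,-38])/10).round(2),(R.T@np.array([0,0,-1])/10).round(4), (R.T@np.array([-2.0,4.8,0])/10).round(2))
E
```

```text
[ 0.46 -0.52  3.77] [ 0.0137 -0.      0.0991] [-0.06 -0.52  0.01]
```

>>> {"fn": "send_rows", "kwargs": {
  "series": [
    [[0,0,0],[-0.03,-0.25,0],-0.4],
    [[0,0,0],[-0.05,-0.52,0.1],-0.4],
    [[0,0,0],[0.08,-0.52,1],-0.4],
    [[0,0,0],[0.22,-0.52,2],-0.4],
    [[0,0,0],[0.35,-0.52,3],-0.4],
    [[0,0,0],[0.46,-0.52,3.77],-0.4],
    [[0,0,0],[0.46,-0.52,3.77],-0.4],
    [[0,0,0],[0.46,-0.52,3.77],-0.4]
  ]
}}

```text
clock: 16.18
eef_pos: [598.1, -12.4, 219.1]
ee_rot: [[0.952, 0.278, -0.131], [0.275, -0.961, -0.038], [-0.137, 0.001, -0.991]]
force: [0.1, 0.4, -0.7]
width: 36.3
```

```bash
cat > m.py <<'E'
from h import *
import sys
def meas(fn,zlo,zhi):
    st();im,d,s=grab('wrist');W=cloud('wrist',d,s);np.savez('pics/'+fn+'.npz',im=im,d=d,W=W)
    ax=np.array([549.9,-26.3]);xv=np.array([.961,.277]);yv=np.array([.277,-.961])
    r=(W[...,:2]-ax);a=r@xv;b=r@yv;z=W[...,2]
    I=im.astype(int).sum(-1)
    m=(a>-60)&(a<50)&(abs(b)<50)&(z>zlo)&(z<zhi)&(np.hypot(a,b)>27.5)
    A,B,Z=a[m],b[m],z[m]
    for lo in range(-40,50,8):
        q=(A>=lo)&(A<lo+8)
        if q.sum()>2:
            bb=B[q];pos=bb[bb>0];neg=bb[bb<0]
            print(lo,q.sum(),'z',np.median(Z[q]).round(1),'neg',(neg.min().round(1),neg.max().round(1)) if len(neg) else '','pos',(pos.min().round(1),pos.max().round(1)) if len(pos) else '')
    zoom(im,240,150,400,270,5,fn+'.png')
    im,d,s=grab('side');zoom(im,290,180,390,270,5,fn+'s.png')
meas(sys.argv[1],float(sys.argv[2]),float(sys.argv[3]))
E
python3 m.py w13 106.5 122
```

```text
t 16.18 p [598.1 -12.4 219.1] yaw -73.89 z [-0.131  -0.0384 -0.9906] F [ 0.1  0.4 -0.7] w 36.3 j [ 17.  18.  -4.  -0. -76.  89.]
-40 96 z 114.7 neg (np.float64(-11.1), np.float64(-0.7)) pos (np.float64(0.2), np.float64(12.3))
-32 116 z 114.3 neg (np.float64(-10.1), np.float64(-0.7)) pos (np.float64(0.2), np.float64(11.4))
-16 19 z 114.7 neg (np.float64(-29.9), np.float64(-29.1)) pos (np.float64(29.5), np.float64(31.2))
-8 114 z 115.0 neg (np.float64(-36.3), np.float64(-29.6)) pos (np.float64(30.1), np.float64(36.6))
0 131 z 115.3 neg (np.float64(-36.7), np.float64(-29.8)) pos (np.float64(30.3), np.float64(36.5))
8 145 z 115.4 neg (np.float64(-35.4), np.float64(-26.3)) pos (np.float64(26.7), np.float64(35.2))
16 187 z 115.4 neg (np.float64(-32.5), np.float64(-21.2)) pos (np.float64(20.9), np.float64(32.5))
24 64 z 115.7 neg (np.float64(-26.7), np.float64(-11.6)) pos (np.float64(11.3), np.float64(26.6))
32 153 z 116.0 neg (np.float64(-25.4), np.float64(-12.2)) pos (np.float64(11.9), np.float64(25.1))
40 161 z 115.6 neg (np.float64(-26.1), np.float64(-12.9)) pos (np.float64(12.5), np.float64(25.1))
```

View pics/w13.png

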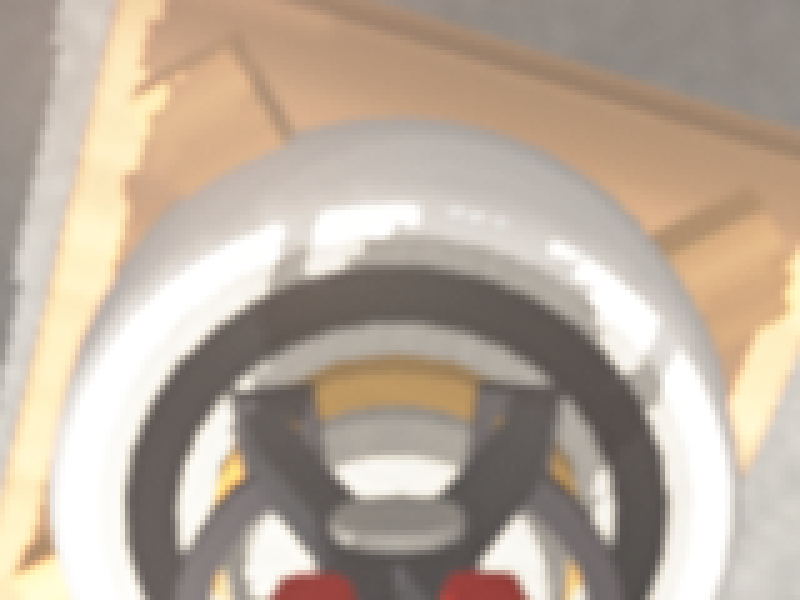

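View pics/w13s.png

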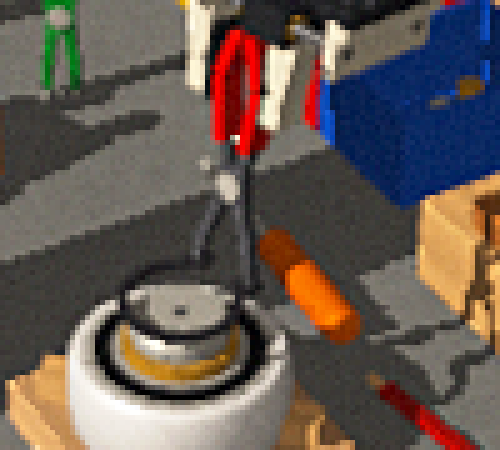

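>>> {"fn": "send_rows", "kwargs": {
  "series": [
    [[0,0,0],[0.04,0,0.3],-0.4],
    [[0,0,0],[0.08,0,0.6],-0.4],
    [[0,0,0],[0.12,0,0.9],-0.4],
    [[0,0,0],[0.15,0,1.1],-0.4],
    [[0,0,0],[0.15,0,1.1],-0.4]
  ]
}}

```text
clock: 16.9
eef_pos: [598.1, -12.4, 208.0]
ee_rot: [[0.952, 0.277, -0.131], [0.275, -0.961, -0.038], [-0.137, 0.001, -0.991]]
force: [1.1, 0.0, -2.0]
width: 36.2
```

```bash
python3 m.py w14 94 112
```

```text
t 16.9 p [598.1 -12.4 208. ] yaw -73.89 z [-0.1311 -0.0384 -0.9906] F [ 1.1  0.  -2. ] w 36.2 j [ 17.  19.  -5.  -0. -74.  89.]
-40 96 z 103.6 neg (np.float64(-11.1), np.float64(-0.7)) pos (np.float64(0.1), np.float64(12.2))
-32 123 z 103.0 neg (np.float64(-10.2), np.float64(-0.7)) pos (np.float64(0.1), np.float64(11.4))
-16 22 z 103.4 neg (np.float64(-30.0), np.float64(-27.6)) pos (np.float64(28.0), np.float64(31.2))
-8 148 z 103.7 neg (np.float64(-36.3), np.float64(-27.3)) pos (np.float64(27.6), np.float64(36.5))
0 181 z 104.0 neg (np.float64(-36.8), np.float64(-26.8)) pos (np.float64(27.3), np.float64(36.4))
8 203 z 104.0 neg (np.float64(-35.6), np.float64(-23.3)) pos (np.float64(22.9), np.float64(35.2))
16 202 z 104.2 neg (np.float64(-32.1), np.float64(-20.7)) pos (np.float64(19.4), np.float64(32.2))
24 239 z 100.2 neg (np.float64(-26.7), np.float64(-0.6)) pos (np.float64(0.2), np.float64(27.1))
32 160 z 104.8 neg (np.float64(-25.5), np.float64(-12.2)) pos (np.float64(11.9), np.float64(25.0))
40 163 z 104.3 neg (np.float64(-26.0), np.float64(-12.9)) pos (np.float64(12.5), np.float64(25.0))
```

View pics/w14.png

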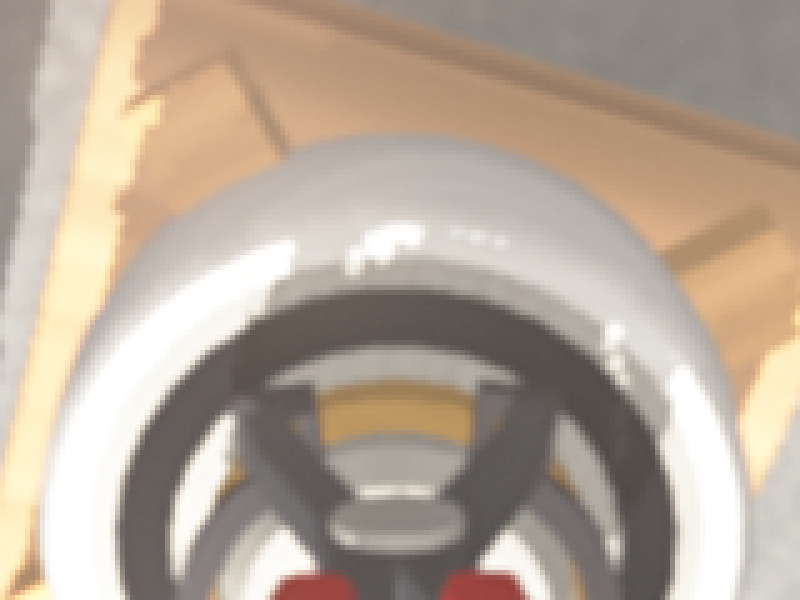

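View pics/w14s.png

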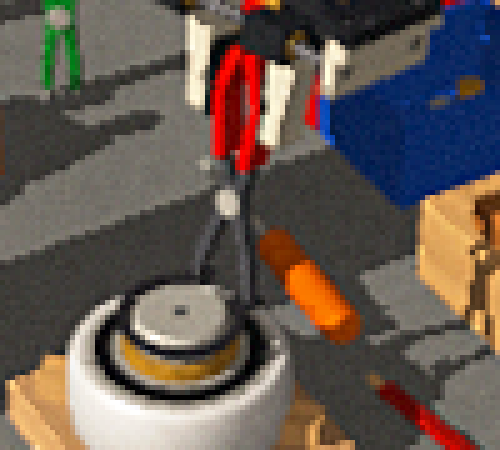

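>>> {"fn": "send_rows", "kwargs": {
  "series": [
    [[0,0,0],[0.01,0,0.1],-0.4],
    [[0,0,0],[0.03,0,0.2],-0.4],
    [[0,0,0],[0.04,0,0.3],-0.4],
    [[0,0,0],[0.04,0,0.3],-0.4]
  ]
}}

```text
clock: 17.5
eef_pos: [598.2, -12.4, 205.2]
ee_rot: [[0.952, 0.278, -0.131], [0.275, -0.961, -0.038], [-0.136, 0.001, -0.991]]
force: [-0.5, -0.1, -2.1]
width: 36.0
```

```bash
python3 m.py w15 91 112
```

```text
t 17.5 p [598.2 -12.4 205.2] yaw -73.89 z [-0.1305 -0.0383 -0.9907] F [-0.5 -0.1 -2.1] w 36.0 j [ 17.  19.  -5.  -0. -74.  89.]
-40 92 z 103.6 neg (np.float64(-11.0), np.float64(-0.7)) pos (np.float64(0.2), np.float64(12.2))
-32 134 z 102.9 neg (np.float64(-10.9), np.float64(-0.7)) pos (np.float64(0.2), np.float64(11.3))
-16 17 z 102.2 neg (np.float64(-29.8), np.float64(-28.3)) pos (np.float64(29.4), np.float64(31.0))
-8 128 z 102.4 neg (np.float64(-36.7), np.float64(-27.1)) pos (np.float64(27.5), np.float64(36.5))
0 180 z 102.3 neg (np.float64(-36.7), np.float64(-26.6)) pos (np.float64(27.0), np.float64(36.3))
8 229 z 102.1 neg (np.float64(-35.4), np.float64(-23.1)) pos (np.float64(22.6), np.float64(35.9))
16 228 z 102.1 neg (np.float64(-32.8), np.float64(-19.6)) pos (np.float64(19.3), np.float64(32.5))
24 232 z 99.9 neg (np.float64(-26.1), np.float64(-0.6)) pos (np.float64(0.2), np.float64(26.6))
32 168 z 102.0 neg (np.float64(-25.5), np.float64(-12.2)) pos (np.float64(11.9), np.float64(25.1))
40 194 z 101.8 neg (np.float64(-26.1), np.float64(-12.9)) pos (np.float64(12.5), np.float64(25.1))
```

>>> {"fn": "send_rows", "kwargs": {
  "series": [
    [[0,0,0],[-0.02,0,-0.15],-0.4],
    [[0,0,0],[-0.06,0,-0.3],-0.4],
    [[0,0,0],[-0.12,0,-0.3],-0.4],
    [[0,0,0],[-0.11,0,-0.2],-0.4],
    [[0,0,0],[-0.09,0,-0.1],-0.4],
    [[0,0,0],[-0.08,0,0],-0.4],
    [[0,0,0],[-0.08,0,0],-0.4]
  ]
}}

```text
clock: 18.48
eef_pos: [597.6, -12.6, 205.4]
ee_rot: [[0.952, 0.278, -0.13], [0.275, -0.961, -0.038], [-0.136, 0.001, -0.991]]
force: [0.7, -0.2, -0.8]
width: 36.0
```

```bash
python3 m.py w16 91 112
```

```text
t 18.48 p [597.6 -12.6 205.4] yaw -73.89 z [-0.1303 -0.0383 -0.9907] F [ 0.7 -0.2 -0.8] w 36.0 j [ 17.  19.  -5.  -0. -74.  89.]
-40 104 z 105.0 neg (np.float64(-11.7), np.float64(-0.6)) pos (np.float64(0.2), np.float64(12.2))
-32 128 z 104.5 neg (np.float64(-10.8), np.float64(-0.6)) pos (np.float64(0.2), np.float64(12.1))
-16 18 z 102.7 neg (np.float64(-29.8), np.float64(-28.3)) pos (np.float64(29.3), np.float64(31.0))
-8 134 z 103.5 neg (np.float64(-36.7), np.float64(-27.1)) pos (np.float64(27.5), np.float64(36.3))
0 177 z 103.1 neg (np.float64(-36.4), np.float64(-26.5)) pos (np.float64(27.1), np.float64(36.2))
8 213 z 102.8 neg (np.float64(-35.3), np.float64(-23.1)) pos (np.float64(23.6), np.float64(35.7))
16 223 z 102.6 neg (np.float64(-32.6), np.float64(-19.6)) pos (np.float64(19.4), np.float64(32.4))
24 239 z 100.1 neg (np.float64(-26.4), np.float64(-0.5)) pos (np.float64(0.2), np.float64(26.4))
32 194 z 102.1 neg (np.float64(-26.1), np.float64(-12.2)) pos (np.float64(11.9), np.float64(25.1))
40 151 z 101.7 neg (np.float64(-26.2), np.float64(-13.5)) pos (np.float64(12.6), np.float64(25.2))
```

```bash
python3 - <<'E'
from h import *
ax=np.array([549.9,-26.3]);xv=np.array([.961,.277]);yv=np.array([.277,-.961])
for f in ('w13','w14','w15','w16'):
    W=np.load(f'pics/{f}.npz')['W'];im=np.load(f'pics/{f}.npz')['im']
    r=W[...,:2]-ax;a=r@xv;b=r@yv;z=W[...,2]
    us=[u for u in range(300,345,6)]
    print(f)
    for u in (308,320,332):
        print([(v,a[v,u].round(1),z[v,u].round(1),im[v,u].sum()) for v in range(284,312,2) if -45<a[v,u]<-15 ])
E
```

```text
w13
[(302, np.float64(-28.4), np.float64(113.0), np.uint64(271)), (304, np.float64(-29.5), np.float64(114.4), np.uint64(305)), (306, np.float64(-30.6), np.float64(115.7), np.uint64(368)), (308, np.float64(-33.5), np.float64(114.7), np.uint64(378))]
[(284, np.float64(-15.0), np.float64(105.4), np.uint64(708)), (286, np.float64(-17.3), np.float64(105.1), np.uint64(514)), (288, np.float64(-19.1), np.float64(105.5), np.uint64(502)), (290, np.float64(-21.6), np.float64(104.8), np.uint64(501)), (292, np.float64(-24.2), np.float64(104.0), np.uint64(504)), (294, np.float64(-42.7), np.float64(79.7), np.uint64(451)), (296, np.float64(-43.8), np.float64(81.4), np.uint64(245)), (304, np.float64(-30.2), np.float64(113.4), np.uint64(239)), (306, np.float64(-30.4), np.float64(116.0), np.uint64(338)), (308, np.float64(-33.9), np.float64(114.1), np.uint64(356)), (310, np.float64(-35.6), np.float64(114.7), np.uint64(409))]
[(306, np.float64(-31.3), np.float64(114.9), np.uint64(345)), (308, np.float64(-33.7), np.float64(114.4), np.uint64(394))]
w14
[(302, np.float64(-29.7), np.float64(100.1), np.uint64
[... 2247 characters left out ...]
t64(104.7), np.uint64(343))]
[(294, np.float64(-17.2), np.float64(104.4), np.uint64(744)), (296, np.float64(-18.2), np.float64(105.8), np.uint64(748)), (298, np.float64(-20.3), np.float64(105.8), np.uint64(746)), (300, np.float64(-22.6), np.float64(105.2), np.uint64(752)), (302, np.float64(-25.4), np.float64(104.2), np.uint64(726)), (304, np.float64(-44.6), np.float64(80.2), np.uint64(260)), (306, np.float64(-30.4), np.float64(102.9), np.uint64(206)), (308, np.float64(-31.8), np.float64(103.9), np.uint64(295)), (310, np.float64(-32.9), np.float64(105.1), np.uint64(321))]
[(308, np.float64(-30.8), np.float64(105.2), np.uint64(321)), (310, np.float64(-33.5), np.float64(104.3), np.uint64(363))]
```

```bash
python3 - <<'E'
from h import *
im=np.load('pics/w16.npz')['im']; zoom(im,240,215,400,325,5,'w16b.png')
E
```

```text
(no output)
```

View pics/w16b.png

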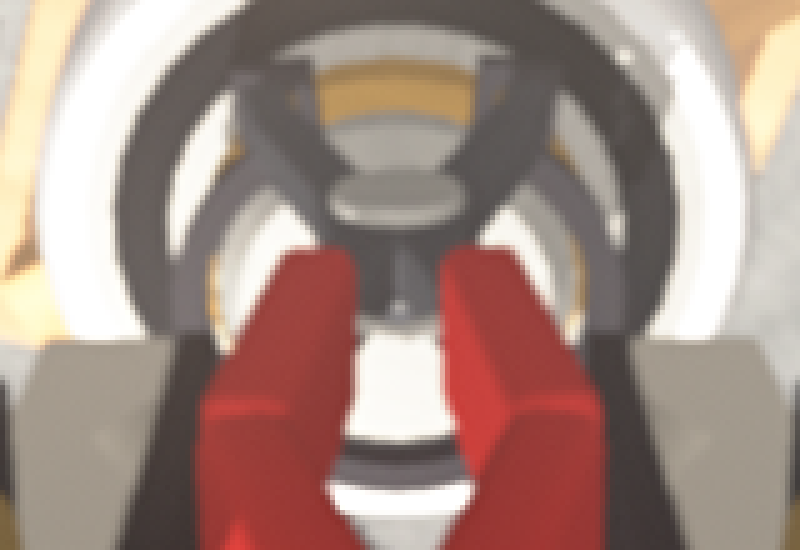

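View pics/w16s.png

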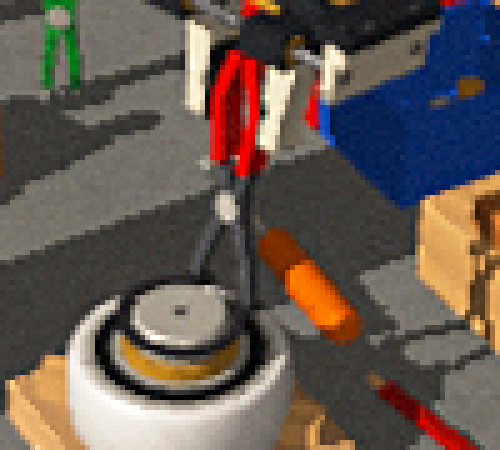

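```bash
python3 - <<'E'
from h import *
s=env.get_state();E=np.array([-.9,-.3,105.5]);w=np.array(s['eef_pos'])+np.array(s['ee_rot'])@E
ax=np.array([549.9,-26.3]);xv=np.array([.961,.277]);yv=np.array([.277,-.961]);print(w,(w[:2]-ax)@xv,(w[:2]-ax)@yv)
gop(E,w+[0,0,28],-73.89,-8);gop(E,w+[0,0,28],-73.89,6)
E
```

```text
[582.81640337 -16.59104205 101.03962556] 34.322044994954894 -0.21246485898376535
TCP [597.9 -12.6 233.4] rot [ 0.03 -0.19 -0.  ] shift cm [-0.35  0.01 -2.77] dist 2.8
TCP [573.2 -19.7 234.1] rot [ 0.03 13.81  0.  ] shift cm [-2.9   0.01 -2.49] dist 3.82
```

>>> {"fn": "send_rows", "kwargs": {
  "series": [
    [[0,0,0],[-0.1,0,-0.7],-0.4],
    [[0,0,0],[-0.25,0,-1.8],-0.4],
    [[0,0,0],[-0.35,0,-2.77],-0.4],
    [[0,3.5,0],[-1,0,-2.72],-0.4],
    [[0,7,0],[-1.65,0,-2.65],-0.4],
    [[0,10.5,0],[-2.3,0,-2.57],-0.4],
    [[0,13.8,0],[-2.9,0,-2.49],-0.4],
    [[0,13.8,0],[-2.9,0,-2.49],-0.4],
    [[0,13.8,0],[-2.9,0,-2.49],-0.4]
  ]
}}

```text
clock: 19.7
eef_pos: [573.6, -19.6, 234.8]
ee_rot: [[0.955, 0.278, 0.1], [0.276, -0.961, 0.028], [0.104, 0.001, -0.995]]
force: [0.4, 0.1, -1.5]
width: 36.0
```

```bash
python3 m.py w17 107 138; python3 - <<'E'
from h import *
ax=np.array([549.9,-26.3]);xv=np.array([.961,.277]);yv=np.array([.277,-.961])
z=np.load('pics/w17.npz');W=z['W'];im=z['im'];zoom(im,240,180,400,325,5,'w17b.png')
r=W[...,:2]-ax;a=r@xv;b=r@yv;z=W[...,2]
for u in (314,320,326): print([(v,a[v,u].round(1),z[v,u].round(1)) for v in range(284,325,2) if -45<a[v,u]<-20 ])
E
```

```text
t 19.7 p [573.6 -19.6 234.8] yaw -73.88 z [ 0.1005  0.0282 -0.9945] F [ 0.4  0.1 -1.5] w 36.0 j [ 18.   7. -16.   0. -60.  88.]
-40 64 z 114.8 neg (np.float64(-10.9), np.float64(-0.6)) pos (np.float64(0.3), np.float64(12.3))
-32 160 z 115.0 neg (np.float64(-10.9), np.float64(-0.6)) pos (np.float64(0.3), np.float64(12.3))
-16 11 z 119.8 neg (np.float64(-29.8), np.float64(-29.1)) pos (np.float64(30.3), np.float64(31.2))
-8 97 z 121.9 neg (np.float64(-36.7), np.float64(-29.6)) pos (np.float64(29.5), np.float64(36.6))
0 139 z 123.7 neg (np.float64(-36.7), np.float64(-29.7)) pos (np.float64(30.3), np.float64(36.5))
8 150 z 125.7 neg (np.float64(-35.5), np.float64(-26.1)) pos (np.float64(26.8), np.float64(35.2))
16 189 z 127.7 neg (np.float64(-32.6), np.float64(-21.1)) pos (np.float64(20.9), np.float64(32.6))
24 58 z 128.7 neg (np.float64(-26.7), np.float64(-12.2)) pos (np.float64(11.4), np.float64(26.7))
32 197 z 131.9 neg (np.float64(-25.9), np.float64(-12.1)) pos (np.float64(11.9), np.float64(25.2))
40 111 z 131.6 neg (np.float64(-26.0), np.float64(-12.9)) pos (np.float64(12.6), np.floa
[... 702 characters left out ...]
(-37.4), np.float64(79.0)), (302, np.float64(-39.1), np.float64(79.8)), (304, np.float64(-28.5), np.float64(111.7)), (306, np.float64(-28.8), np.float64(115.5)), (308, np.float64(-30.9), np.float64(114.7)), (310, np.float64(-32.8), np.float64(114.5)), (312, np.float64(-34.6), np.float64(114.6))]
[(294, np.float64(-22.2), np.float64(103.9)), (296, np.float64(-23.8), np.float64(104.7)), (298, np.float64(-27.0), np.float64(101.2)), (300, np.float64(-36.8), np.float64(80.7)), (302, np.float64(-39.4), np.float64(79.1)), (304, np.float64(-27.7), np.float64(113.5)), (306, np.float64(-28.4), np.float64(116.5)), (308, np.float64(-30.6), np.float64(115.3)), (310, np.float64(-32.6), np.float64(114.9))]
```

View pics/w17b.png

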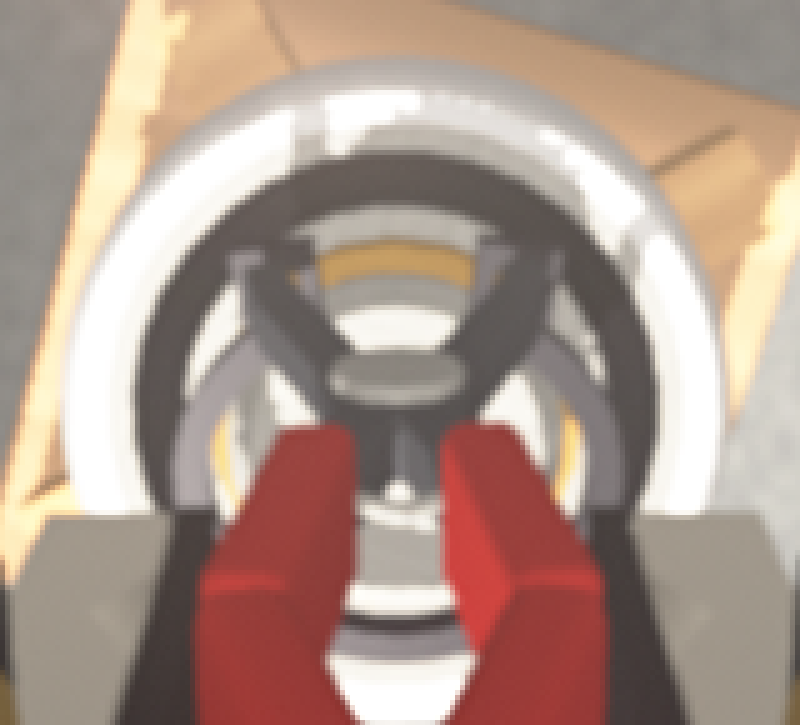

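View pics/w17s.png

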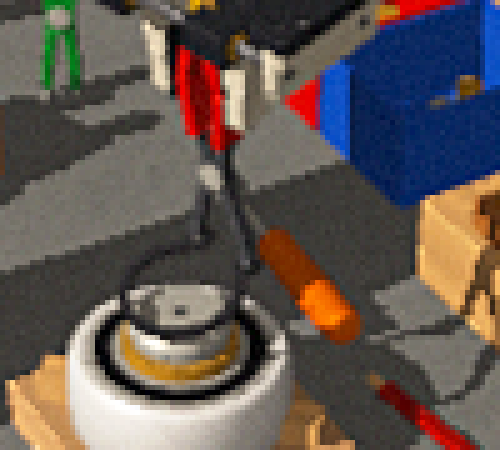

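>>> {"fn": "send_rows", "kwargs": {
  "series": [
    [[0,0,0],[-0.15,0,0],-0.4],
    [[0,0,0],[-0.33,0,-0.03],-0.4],
    [[0,0,0],[-0.37,0,0.4],-0.4],
    [[0,0,0],[-0.41,0,0.8],-0.4],
    [[0,0,0],[-0.45,0,1.2],-0.4],
    [[0,0,0],[-0.47,0,1.36],-0.4],
    [[0,0,0],[-0.47,0,1.36],-0.4]
  ]
}}

```text
clock: 20.68
eef_pos: [570.6, -20.4, 219.9]
ee_rot: [[0.956, 0.278, 0.1], [0.276, -0.961, 0.028], [0.103, 0.001, -0.995]]
force: [-0.1, -0.0, -0.8]
width: 35.8
```

```bash
cat > m2.py <<'E'
import subprocess,sys
from h import *
fn=sys.argv[1]
st();im,d,s=grab('wrist');W=cloud('wrist',d,s);np.savez('pics/'+fn+'.npz',im=im,d=d,W=W)
ax=np.array([549.9,-26.3]);xv=np.array([.961,.277]);yv=np.array([.277,-.961])
r=W[...,:2]-ax;a=r@xv;b=r@yv;z=W[...,2]
for u in (314,320,326): print([(v,a[v,u].round(1),z[v,u].round(1)) for v in range(284,330,2) if -45<a[v,u]<-20 ])
# dark ring pixels, sides
I=im.astype(int).sum(-1)
q=np.hypot(a,b)
m=(q>30)&(q<39)&(z>86)&(z<135)&(a>-30)
for lo in range(-16,32,8):
    k=m&(a>=lo)&(a<lo+8)
    for sg in (1,-1):
        kk=k&(b*sg>0)&(q>32)
        if kk.sum()>3: print(lo,sg,kk.sum(),'z',np.median(z[kk]).round(1),end=' | ')
k=(a>30)&(a<45)&(abs(b)>10)&(abs(b)<28)&(z>86)&(z<140)
print('lug z',np.median(z[k&(b>0)]).round(1),np.median(z[k&(b<0)]).round(1),'b',np.percentile(b[k],[1,99]).round(1),'a',np.percentile(a[k],[1,99]).round(1))
zoom(im,240,180,400,325,5,fn+'.png')
im,d,s=grab('side');zoom(im,290,180,390,270,6,fn+'s.png')
E
python3 m2.py w18
```

```text
t 20.68 p [570.6 -20.4 219.9] yaw -73.88 z [ 0.0995  0.028  -0.9946] F [-0.1 -0.  -0.8] w 35.8 j [ 18.   8. -18.   0. -59.  88.]
[(296, np.float64(-21.5), np.float64(104.7)), (298, np.float64(-23.6), np.float64(103.9)), (300, np.float64(-25.1), np.float64(104.6)), (302, np.float64(-28.3), np.float64(101.0)), (304, np.float64(-31.5), np.float64(97.3)), (306, np.float64(-32.1), np.float64(100.5)), (308, np.float64(-34.3), np.float64(99.5)), (310, np.float64(-35.9), np.float64(100.2)), (312, np.float64(-37.5), np.float64(100.5))]
[(296, np.float64(-21.6), np.float64(104.4)), (298, np.float64(-23.1), np.float64(105.0)), (300, np.float64(-25.4), np.float64(103.8)), (302, np.float64(-28.6), np.float64(100.2)), (304, np.float64(-31.8), np.float64(96.5)), (306, np.float64(-32.4), np.float64(99.6)), (308, np.float64(-33.9), np.float64(100.6)), (310, np.float64(-36.0), np.float64(99.9)), (312, np.float64(-37.6), np.float64(100.4))]
[(296, np.float64(-21.9), np.float64(103.5)), (298, np.float64(-23.1), np.float64(105.0)), (300, np.float64(-25.8), np.float64(102.7)), (302, np.float64(-36.1), np.float64(81.0)), (304, np.float64(-31.4), np.float64(97.6)), (306, np.float64(-32.1), np.float64(100.4)), (308, np.float64(-33.4), np.float64(101.6)), (310, np.float64(-36.0), np.float64(99.9))]
-16 1 19 z 89.3 | -16 -1 15 z 89.1 | -8 1 60 z 107.5 | -8 -1 62 z 107.6 | 0 1 49 z 109.6 | 0 -1 45 z 109.7 | 8 1 43 z 111.5 | 8 -1 46 z 111.6 | 16 1 46 z 112.7 | 16 -1 45 z 112.8 | 24 1 50 z 115.1 | 24 -1 55 z 114.8 | lug z 117.8 117.9 b [-25.3  25. ] a [30.1 38.9]
```

View pics/w18s.png

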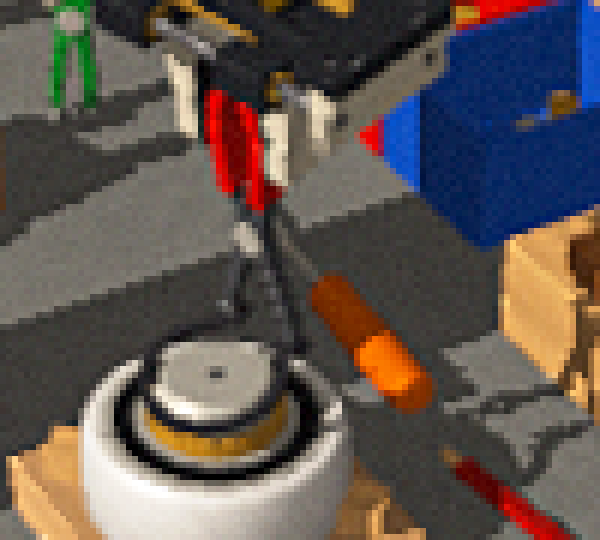

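View pics/w18.png

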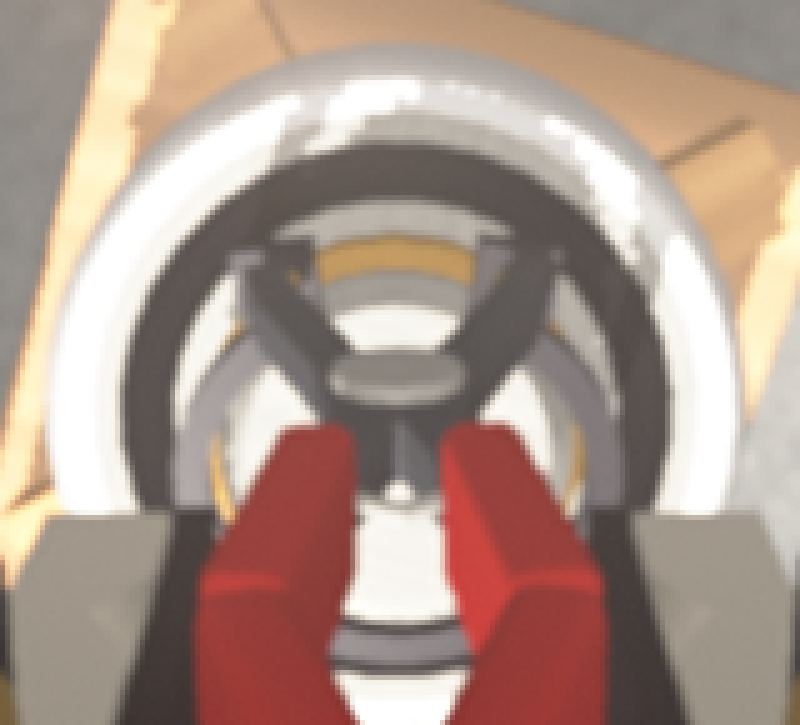

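>>> {"fn": "send_rows", "kwargs": {
  "series": [
    [[0,0,0],[-0.02,0,0.2],-0.4],
    [[0,0,0],[-0.04,0,0.4],-0.4],
    [[0,0,0],[-0.05,0,0.5],-0.4],
    [[0,0,0],[-0.06,0,0.6],-0.4],
    [[0,0,0],[-0.06,0,0.6],-0.4]
  ]
}}

```text
clock: 21.4
eef_pos: [570.7, -20.4, 214.1]
ee_rot: [[0.955, 0.278, 0.1], [0.276, -0.961, 0.028], [0.104, 0.001, -0.995]]
force: [-0.2, 0.1, -1.4]
width: 36.4
```

```bash
python3 m2.py w19
```

```text
t 21.4 p [570.7 -20.4 214.1] yaw -73.88 z [ 0.0999  0.0281 -0.9946] F [-0.2  0.1 -1.4] w 36.4 j [ 18.   8. -18.   0. -58.  88.]
[(298, np.float64(-21.1), np.float64(103.9)), (300, np.float64(-22.8), np.float64(104.2)), (302, np.float64(-24.3), np.float64(104.8)), (304, np.float64(-27.3), np.float64(101.6)), (306, np.float64(-31.9), np.float64(94.6)), (308, np.float64(-33.4), np.float64(95.4)), (310, np.float64(-35.3), np.float64(95.1)), (312, np.float64(-37.8), np.float64(93.7))]
[(298, np.float64(-20.7), np.float64(105.1)), (300, np.float64(-22.5), np.float64(104.8)), (302, np.float64(-24.2), np.float64(105.1)), (304, np.float64(-27.1), np.float64(102.0)), (306, np.float64(-32.0), np.float64(94.5)), (308, np.float64(-33.7), np.float64(94.8)), (310, np.float64(-35.4), np.float64(94.9)), (312, np.float64(-37.9), np.float64(93.4))]
[(298, np.float64(-21.0), np.float64(104.4)), (300, np.float64(-22.6), np.float64(104.7)), (302, np.float64(-24.5), np.float64(104.3)), (304, np.float64(-28.0), np.float64(99.8)), (306, np.float64(-31.6), np.float64(95.4)), (308, np.float64(-34.1), np.float64(93.7)), (310, np.float64(-35.7), np.float64(94.2)), (312, np.float64(-43.6), np.float64(80.0))]
-16 1 17 z 99.5 | -16 -1 6 z 88.4 | -8 1 54 z 101.8 | -8 -1 54 z 101.9 | 0 1 50 z 103.7 | 0 -1 45 z 104.0 | 8 1 46 z 105.3 | 8 -1 46 z 105.7 | 16 1 48 z 107.1 | 16 -1 43 z 107.1 | 24 1 58 z 110.0 | 24 -1 66 z 110.1 | lug z 112.9 113.1 b [-25.3  25. ] a [30.4 39.1]
```

View pics/w19.png

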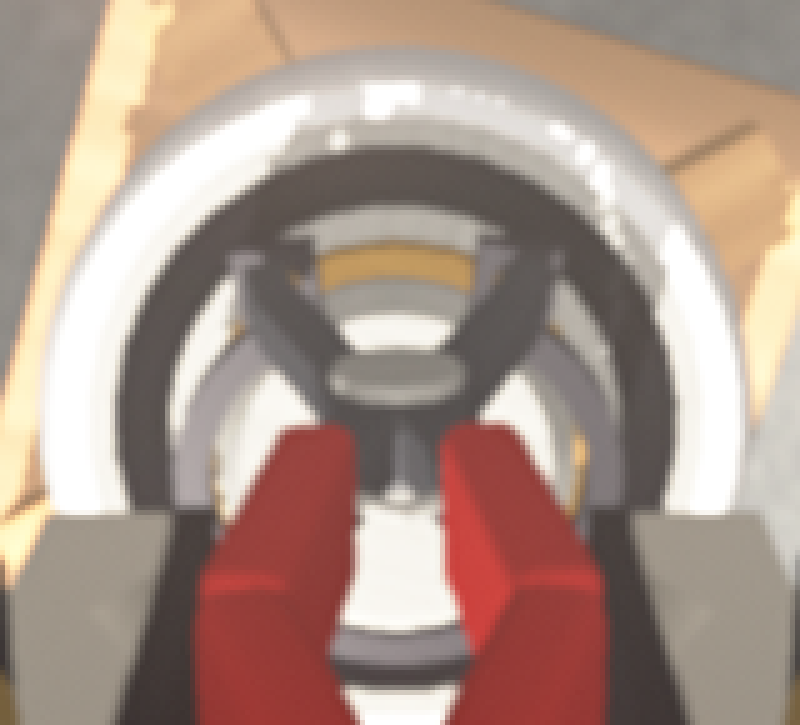

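View pics/w19s.png

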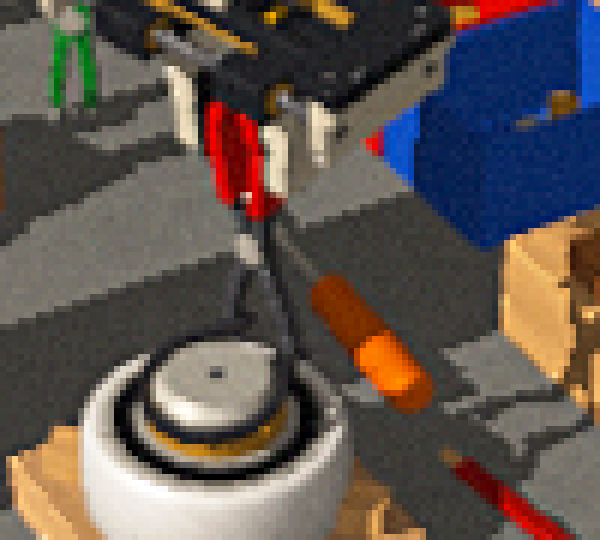

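>>> {"fn": "send_rows", "kwargs": {
  "series": [
    [[0,0,0],[-0.01,0,0.08],-0.4],
    [[0,0,0],[-0.02,0,0.15],-0.4],
    [[0,0,0],[-0.02,0,0.15],-0.4],
    [[0,0,0],[0.06,0,0.16],-0.4],
    [[0,0,0],[0.14,0,0.16],-0.4],
    [[0,0,0],[0.18,0,0.17],-0.4],
    [[0,0,0],[0.18,0,0.17],-0.4]
  ]
}}

```text
clock: 22.38
eef_pos: [572.7, -19.8, 212.7]
ee_rot: [[0.955, 0.278, 0.1], [0.276, -0.961, 0.028], [0.104, 0.001, -0.995]]
force: [0.5, 0.6, -2.0]
width: 36.4
```

```bash
python3 m2.py w20
```

```text
t 22.38 p [572.7 -19.8 212.7] yaw -73.88 z [ 0.1     0.0281 -0.9946] F [ 0.5  0.6 -2. ] w 36.4 j [ 18.   8. -18.   0. -58.  88.]
[(300, np.float64(-20.0), np.float64(104.5)), (302, np.float64(-21.9), np.float64(104.2)), (304, np.float64(-23.2), np.float64(105.3)), (306, np.float64(-25.2), np.float64(104.6)), (308, np.float64(-29.6), np.float64(98.1)), (310, np.float64(-34.2), np.float64(91.4)), (312, np.float64(-35.6), np.float64(92.5)), (314, np.float64(-42.4), np.float64(80.9)), (316, np.float64(-44.8), np.float64(79.8))]
[(300, np.float64(-20.2), np.float64(104.0)), (302, np.float64(-21.5), np.float64(105.2)), (304, np.float64(-23.5), np.float64(104.4)), (306, np.float64(-25.3), np.float64(104.5)), (308, np.float64(-28.8), np.float64(100.1)), (310, np.float64(-33.4), np.float64(93.3)), (312, np.float64(-36.1), np.float64(91.3)), (314, np.float64(-42.7), np.float64(80.2)), (316, np.float64(-44.9), np.float64(79.5))]
[(300, np.float64(-20.0), np.float64(104.6)), (302, np.float64(-21.7), np.float64(104.8)), (304, np.float64(-24.1), np.float64(103.0)), (306, np.float64(-26.0), np.float64(102.8)), (308, np.float64(-31.7), np.float64(93.0)), (310, np.float64(-33.7), np.float64(92.7)), (312, np.float64(-35.5), np.float64(92.7)), (314, np.float64(-42.7), np.float64(80.3)), (316, np.float64(-44.3), np.float64(80.9))]
-16 1 5 z 98.8 | -8 1 38 z 99.8 | -8 -1 36 z 100.5 | 0 1 52 z 101.8 | 0 -1 50 z 101.8 | 8 1 54 z 103.5 | 8 -1 53 z 104.0 | 16 1 62 z 105.5 | 16 -1 58 z 105.5 | 24 1 52 z 106.9 | 24 -1 51 z 108.0 | lug z 112.5 112.2 b [-25.3  25. ] a [30.2 41. ]
```

View pics/w20s.png

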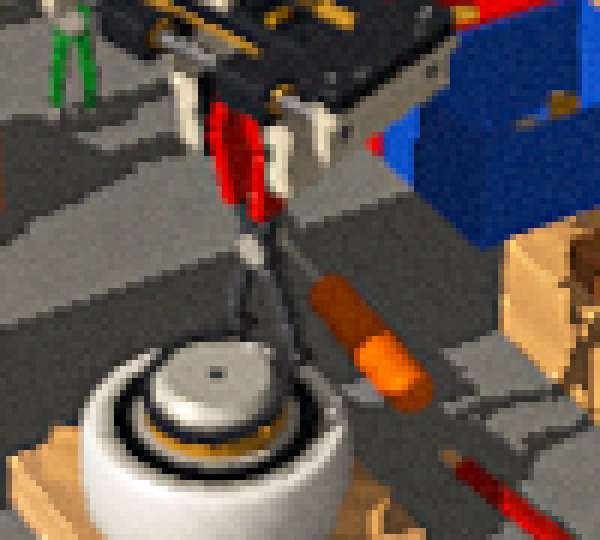

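```bash
cat > way.py <<'E'
from h import *
import sys
s=env.get_state();E=np.array([-.9,-.3,103.5]);R=np.array(s['ee_rot']);p=np.array(s['eef_pos'])
w=p+R@E
ax=np.array([549.9,-26.3]);xv=np.array([.961,.277]);yv=np.array([.277,-.961])
a0,b0,z0=(w[:2]-ax)@xv,(w[:2]-ax)@yv,w[2]; print('eye now',a0.round(2),b0.round(2),z0.round(2))
phi0=float(sys.argv[1]);tilt0=float(sys.argv[2]);B=np.array(eval(sys.argv[3]));L=float(sys.argv[4])
for phi in eval(sys.argv[5]):
    a=B[0]+L*np.cos(np.radians(phi));z=B[1]+L*np.sin(np.radians(phi))
    t=np.r_[ax+a*xv+b0*yv,z]
    print('phi',phi,'eye',a.round(1),z.round(1),end=' ');gop(E,t,-73.88,tilt0-(phi0-phi),s)
E
python3 way.py 15 5.95 "(-29.6,93)" 64.8 "[15,13,11,9,7,5,3,1.5,0]"
```

```text
eye now 33.53 -0.14 109.66
phi 15 eye 33.0 109.8 TCP [572.2 -20.  212.8] rot [ 0.04 -0.01  0.  ] shift cm [-0.05  0.01 -0.02] dist 0.05
phi 13 eye 33.5 107.6 TCP [576.2 -18.9 210.9] rot [ 0.04 -2.01  0.  ] shift cm [0.34 0.01 0.22] dist 0.41
phi 11 eye 34.0 105.4 TCP [580.1 -17.8 208.8] rot [ 0.04 -4.01  0.  ] shift cm [0.73 0.01 0.46] dist 0.86
phi 9 eye 34.4 103.1 TCP [584.  -16.7 206.6] rot [ 0.04 -6.01  0.  ] shift cm [1.1  0.01 0.72] dist 1.32
phi 7 eye 34.7 100.9 TCP [587.7 -15.6 204.3] rot [ 0.04 -8.01  0.  ] shift cm [1.47 0.01 1.  ] dist 1.78
phi 5 eye 35.0 98.6 TCP [591.4 -14.5 201.8] rot [  0.04 -10.01   0.  ] shift cm [1.83 0.01 1.28] dist 2.23
phi 3 eye 35.1 96.4 TCP [595.  -13.5 199.2] rot [  0.04 -12.01   0.  ] shift cm [2.17 0.01 1.58] dist 2.69
phi 1.5 eye 35.2 94.7 TCP [597.7 -12.7 197.2] rot [  0.04 -13.51  -0.  ] shift cm [2.43 0.01 1.81] dist 3.03
phi 0 eye 35.2 93.0 TCP [600.3 -11.9 195.1] rot [  0.04 -15.01  -0.  ] shift cm [2.67 0.01 2.05] dist 3.37
```

>>> {"fn": "send_rows", "kwargs": {
  "series": [
    [[0,-1,0],[0.22,0,0.12],-0.4],
    [[0,-2,0],[0.4,0,0.23],-0.4],
    [[0,-3,0],[0.6,0,0.35],-0.4],
    [[0,-4,0],[0.79,0,0.47],-0.4],
    [[0,-5,0],[0.97,0,0.6],-0.4],
    [[0,-6,0],[1.16,0,0.73],-0.4],
    [[0,-6,0],[1.16,0,0.73],-0.4]
  ]
}}

```text
clock: 23.35
eef_pos: [584.8, -16.2, 206.2]
ee_rot: [[0.961, 0.278, -0.001], [0.278, -0.961, -0.001], [-0.002, 0.001, -1.0]]
force: [-1.0, -0.0, -1.1]
width: 35.9
```

```bash
python3 m2.py w21
```

```text
t 23.35 p [584.8 -16.2 206.2] yaw -73.88 z [-0.0013 -0.0011 -1.    ] F [-1.  -0.  -1.1] w 35.9 j [ 18.  13. -13.   0. -64.  89.]
[(304, np.float64(-22.2), np.float64(103.5)), (306, np.float64(-23.7), np.float64(104.1)), (308, np.float64(-25.6), np.float64(104.0)), (310, np.float64(-32.6), np.float64(94.7)), (312, np.float64(-35.3), np.float64(93.2)), (314, np.float64(-44.8), np.float64(79.6))]
[(304, np.float64(-21.4), np.float64(105.1)), (306, np.float64(-23.5), np.float64(104.5)), (308, np.float64(-25.6), np.float64(104.0)), (310, np.float64(-32.8), np.float64(94.3)), (312, np.float64(-34.9), np.float64(93.9)), (314, np.float64(-44.6), np.float64(80.1))]
[(302, np.float64(-20.6), np.float64(103.0)), (304, np.float64(-21.2), np.float64(105.5)), (306, np.float64(-23.9), np.float64(103.7)), (308, np.float64(-27.6), np.float64(100.4)), (310, np.float64(-32.5), np.float64(94.7)), (312, np.float64(-34.8), np.float64(94.1)), (314, np.float64(-44.4), np.float64(80.4))]
-8 1 32 z 97.3 | -8 -1 33 z 97.5 | 0 1 51 z 98.2 | 0 -1 56 z 98.5 | 8 1 55 z 99.2 | 8 -1 55 z 99.6 | 16 1 71 z 99.9 | 16 -1 76 z 100.3 | 24 1 46 z 99.3 | 24 -1 43 z 100.3 | lug z 112.3 112.5 b [-25.5  24.5] a [30.7 42.5]
```

View pics/w21s.png

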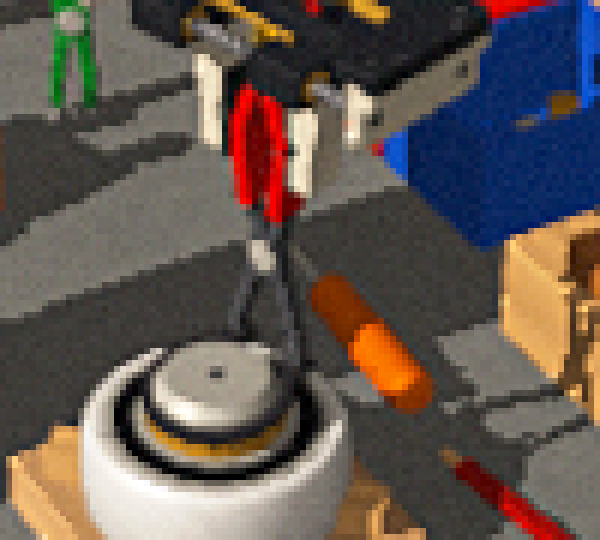

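View pics/w21.png

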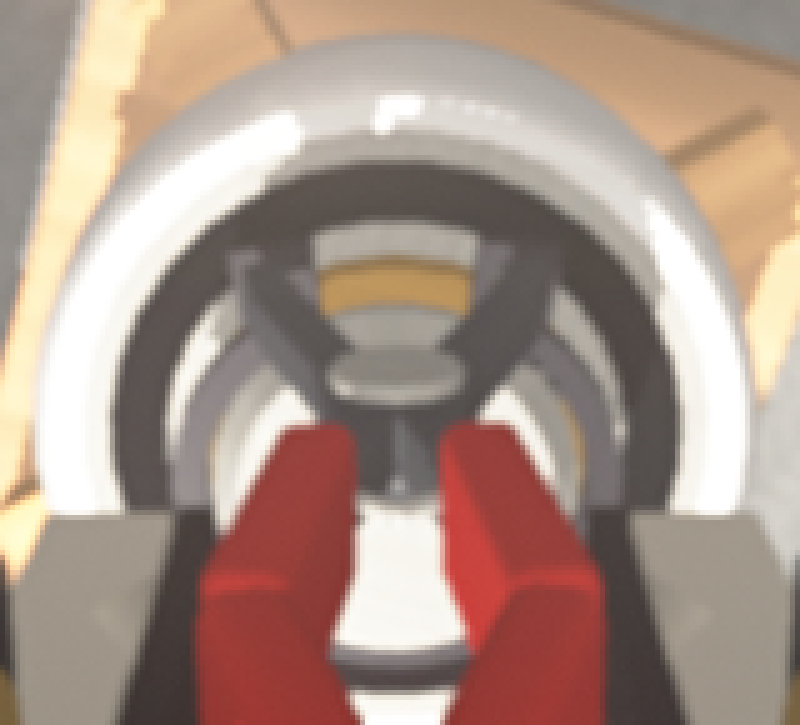

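```bash
python3 way.py 7.4 -0.1 "(-29.6,93.2)" 64.8 "[7.4,6,4.5,3,1.5,0]"
```

```text
eye now 34.87 -0.2 102.92
phi 7.4 eye 34.7 101.5 TCP [584.3 -16.5 205. ] rot [ 0.04 -0.05 -0.  ] shift cm [-0.01  0.01  0.14] dist 0.14
phi 6 eye 34.8 100.0 TCP [586.9 -15.7 203.4] rot [ 0.04 -1.45 -0.  ] shift cm [0.26 0.01 0.3 ] dist 0.4
phi 4.5 eye 35.0 98.3 TCP [589.6 -14.9 201.6] rot [ 0.04 -2.95 -0.  ] shift cm [0.55 0.01 0.48] dist 0.73
phi 3 eye 35.1 96.6 TCP [592.3 -14.2 199.7] rot [ 0.04 -4.45 -0.  ] shift cm [0.83 0.01 0.67] dist 1.07
phi 1.5 eye 35.2 94.9 TCP [595.  -13.4 197.7] rot [ 0.04 -5.95 -0.  ] shift cm [1.1  0.01 0.87] dist 1.4
phi 0 eye 35.2 93.2 TCP [597.6 -12.6 195.7] rot [ 0.04 -7.45 -0.01] shift cm [1.38 0.01 1.07] dist 1.74
```

>>> {"fn": "send_rows", "kwargs": {
  "series": [
    [[0,-0.7,0],[0.14,0,0.15],-0.4],
    [[0,-1.4,0],[0.27,0,0.3],-0.4],
    [[0,-2.2,0],[0.42,0,0.39],-0.4],
    [[0,-3,0],[0.56,0,0.48],-0.4],
    [[0,-3.7,0],[0.7,0,0.58],-0.4],
    [[0,-4.4,0],[0.84,0,0.67],-0.4],
    [[0,-4.4,0],[0.84,0,0.67],-0.4]
  ]
}}

```text
clock: 24.32
eef_pos: [592.6, -14.0, 199.3]
ee_rot: [[0.958, 0.278, -0.075], [0.277, -0.961, -0.022], [-0.078, 0.001, -0.997]]
force: [-0.3, 0.2, -2.2]
width: 35.9
```

```bash
python3 m2.py w22
```

```text
t 24.32 p [592.6 -14.  199.3] yaw -73.88 z [-0.0752 -0.0224 -0.9969] F [-0.3  0.2 -2.2] w 35.9 j [ 17.  17.  -9.  -0. -69.  89.]
[(306, np.float64(-21.9), np.float64(104.4)), (308, np.float64(-24.4), np.float64(103.4)), (310, np.float64(-28.7), np.float64(99.7)), (312, np.float64(-35.0), np.float64(93.1))]
[(306, np.float64(-22.0), np.float64(104.2)), (308, np.float64(-23.3), np.float64(105.0)), (310, np.float64(-26.9), np.float64(102.4)), (312, np.float64(-35.9), np.float64(91.8))]
[(306, np.float64(-21.7), np.float64(104.5)), (308, np.float64(-23.8), np.float64(104.3)), (310, np.float64(-33.0), np.float64(93.2)), (312, np.float64(-43.5), np.float64(80.2))]
-16 1 4 z 93.5 | -8 1 34 z 93.6 | -8 -1 30 z 94.0 | 0 1 49 z 94.0 | 0 -1 53 z 94.3 | 8 1 60 z 94.6 | 8 -1 59 z 94.6 | 16 1 75 z 94.8 | 16 -1 76 z 94.7 | 24 1 45 z 94.1 | 24 -1 38 z 94.9 | lug z 111.3 110.8 b [-25.3  24.4] a [30.8 43.3]
```

```bash
python3 way.py 2 -4.4 "(-29.6,92.8)" 64.8 "[1,0]"
```

```text
eye now 35.32 -0.22 96.48
phi 1 eye 35.2 93.9 TCP [594.  -13.7 196.9] rot [ 0.04 -0.94 -0.01] shift cm [0.18 0.01 0.26] dist 0.31
phi 0 eye 35.2 92.8 TCP [595.7 -13.2 195.6] rot [ 0.03 -1.94 -0.01] shift cm [0.37 0.01 0.38] dist 0.53
```

>>> {"fn": "send_rows", "kwargs": {
  "series": [
    [[0,-0.5,0],[0.1,0,0.12],-0.4],
    [[0,-1,0],[0.19,0,0.24],-0.4],
    [[0,-1.5,0],[0.29,0,0.3],-0.4],
    [[0,-1.9,0],[0.37,0,0.36],-0.4],
    [[0,-1.9,0],[0.37,0,0.36],-0.4]
  ]
}}

```text
clock: 25.05
eef_pos: [596.0, -13.1, 195.8]
ee_rot: [[0.955, 0.278, -0.106], [0.276, -0.961, -0.032], [-0.111, 0.001, -0.994]]
force: [0.6, 0.8, 0.5]
width: 35.6
```

```bash
python3 m2.py w23
```

```text
t 25.05 p [596.  -13.1 195.8] yaw -73.88 z [-0.1061 -0.0315 -0.9939] F [0.6 0.8 0.5] w 35.6 j [ 17.  18.  -7.  -0. -71.  89.]
[(308, np.float64(-21.9), np.float64(105.1)), (310, np.float64(-23.8), np.float64(105.1)), (312, np.float64(-32.1), np.float64(96.1)), (314, np.float64(-35.0), np.float64(95.0))]
[(306, np.float64(-20.4), np.float64(104.4)), (308, np.float64(-21.8), np.float64(105.3)), (310, np.float64(-24.7), np.float64(103.8)), (312, np.float64(-34.1), np.float64(93.4)), (314, np.float64(-34.9), np.float64(95.0))]
[(306, np.float64(-20.2), np.float64(104.8)), (308, np.float64(-21.6), np.float64(105.5)), (310, np.float64(-24.3), np.float64(104.5)), (312, np.float64(-33.9), np.float64(93.6)), (314, np.float64(-34.2), np.float64(96.1))]
-8 1 27 z 93.5 | -8 -1 26 z 93.4 | 0 1 59 z 93.2 | 0 -1 54 z 93.3 | 8 1 58 z 93.0 | 8 -1 53 z 93.1 | 16 1 75 z 92.6 | 16 -1 75 z 92.9 | 24 1 41 z 92.1 | 24 -1 45 z 91.8 | lug z 110.1 108.2 b [-25.2  24.5] a [31.2 44.4]
```

View pics/w23s.png

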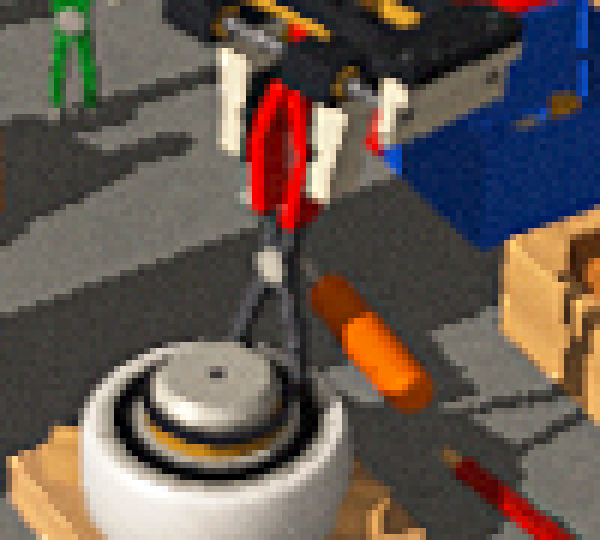

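View pics/w23.png

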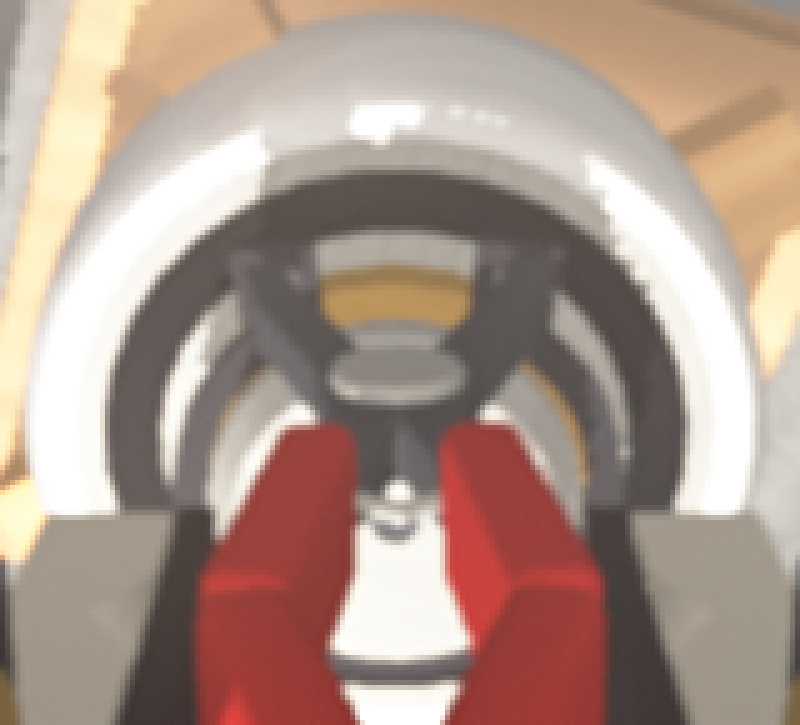

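>>> {"fn": "send_rows", "kwargs": {
  "series": [
    [[0,0,0],[0,0,-0.06],-0.2],
    [[0,0,0],[0.02,0,-0.06],-0.15],
    [[0,0,0],[0.05,0,-0.06],-0.08],
    [[0,0,0],[0.08,0,-0.06],0],
    [[0,0,0],[0.11,0,-0.06],0.08],
    [[0,0,0],[0.14,0,-0.05],0.15],
    [[0,0,0],[0.16,0,-0.05],0.2],
    [[0,0,0],[0.16,0,-0.05],0.2]
  ]
}}

```text
clock: 26.15
eef_pos: [597.4, -12.7, 196.2]
ee_rot: [[0.955, 0.278, -0.106], [0.276, -0.961, -0.031], [-0.11, 0.001, -0.994]]
force: [0.0, 0.3, -1.4]
width: 52.6
```

```bash
python3 m2.py w24
```

```text
t 26.15 p [597.4 -12.7 196.2] yaw -73.88 z [-0.1059 -0.0314 -0.9939] F [ 0.   0.3 -1.4] w 52.6 j [ 17.  18.  -7.  -0. -71.  89.]
[(308, np.float64(-20.7), np.float64(105.0)), (310, np.float64(-22.9), np.float64(104.7)), (312, np.float64(-24.2), np.float64(105.7)), (314, np.float64(-44.9), np.float64(79.5))]
[(308, np.float64(-21.1), np.float64(104.5)), (310, np.float64(-23.1), np.float64(104.4)), (312, np.float64(-25.3), np.float64(104.1))]
[(308, np.float64(-20.9), np.float64(104.8)), (310, np.float64(-23.0), np.float64(104.5)), (312, np.float64(-33.5), np.float64(92.4))]
0 1 12 z 92.6 | 0 -1 23 z 92.7 | 8 1 27 z 92.8 | 8 -1 32 z 92.7 | 16 1 44 z 92.6 | 16 -1 48 z 92.3 | 24 1 42 z 92.4 | 24 -1 52 z 92.4 | lug z 105.6 104.5 b [-18.5  18.2] a [31.6 44.9]
```

View pics/w24.png

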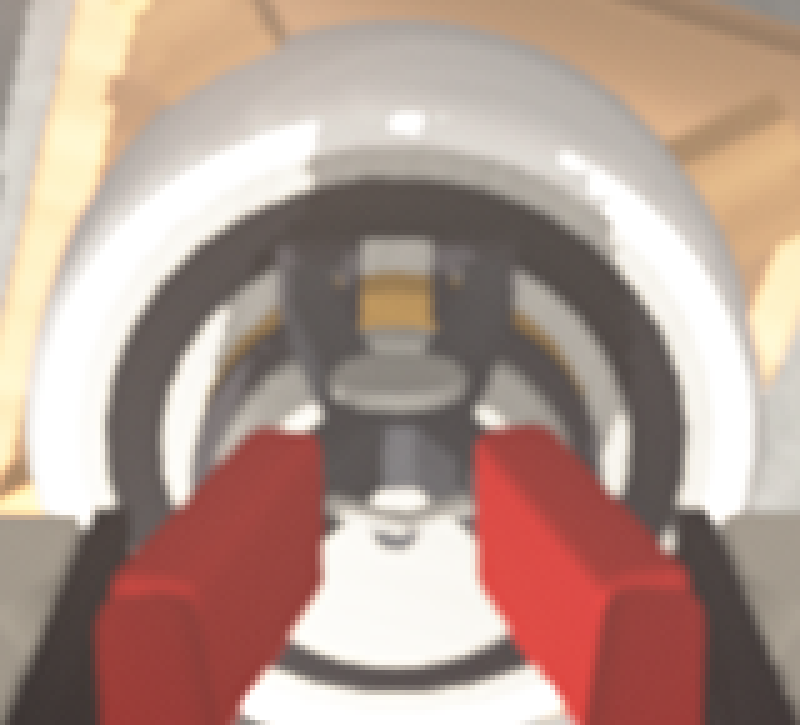

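>>> {"fn": "send_rows", "kwargs": {
  "series": [
    [[0,0,0],[0,0,0],0.25],
    [[0,0,0],[0.02,0,0],0.28],
    [[0,0,0],[0.03,0,0],0.28],
    [[0,0,0],[0.03,0,-0.15],0.28],
    [[0,0,0],[0.03,0,-0.3],0.28],
    [[0,0,0],[0.03,0,-0.3],0.28]
  ]
}}

```text
clock: 27.0
eef_pos: [598.2, -12.5, 199.4]
ee_rot: [[0.955, 0.278, -0.106], [0.276, -0.961, -0.031], [-0.11, 0.001, -0.994]]
force: [0.7, 1.2, -0.5]
width: 56.2
```

```bash
python3 m2.py w25
```

```text
t 27.0 p [598.2 -12.5 199.4] yaw -73.88 z [-0.1055 -0.0313 -0.9939] F [ 0.7  1.2 -0.5] w 56.2 j [ 17.  18.  -7.  -0. -71.  89.]
[(306, np.float64(-20.3), np.float64(104.8)), (308, np.float64(-22.0), np.float64(105.1)), (310, np.float64(-24.0), np.float64(105.2)), (312, np.float64(-43.5), np.float64(80.3))]
[(306, np.float64(-20.1), np.float64(105.2)), (308, np.float64(-22.5), np.float64(104.4)), (310, np.float64(-23.9), np.float64(105.3)), (312, np.float64(-43.9), np.float64(79.7))]
[(306, np.float64(-20.9), np.float64(103.9)), (308, np.float64(-22.4), np.float64(104.6)), (310, np.float64(-24.8), np.float64(104.0)), (312, np.float64(-43.6), np.float64(80.3))]
0 1 12 z 92.3 | 0 -1 18 z 92.8 | 8 1 26 z 92.5 | 8 -1 31 z 92.6 | 16 1 44 z 92.2 | 16 -1 48 z 92.5 | 24 1 43 z 92.2 | 24 -1 55 z 92.1 | lug z 101.1 93.7 b [-18.6  17.7] a [31. 45.]
```

View pics/w25.png

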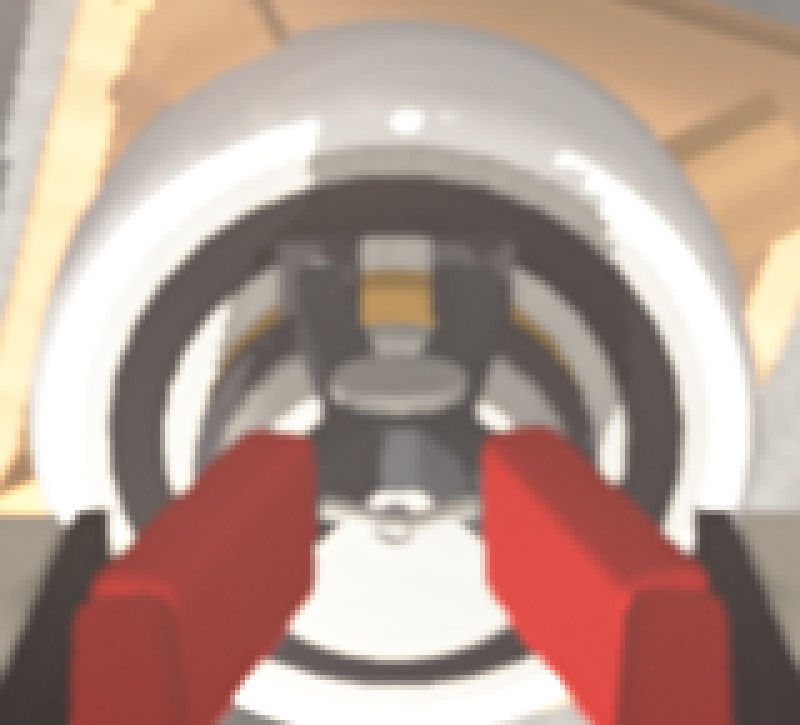

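>>> {"fn": "send_rows", "kwargs": {
  "series": [
    [[0,0,0],[0,0,-0.2],0.28],
    [[0,0,0],[0,0,-0.4],0.28],
    [[0,0,0],[0,0,-0.6],0.28],
    [[0,0,0],[0,0,-0.9],0.28],
    [[0,0,0],[0,0,-1.5],0.28],
    [[0,0,0],[0,0,-3],0.28],
    [[0,0,0],[0,0,-5],0.28],
    [[0,0,0],[0,0,-6],0.28],
    [[0,0,0],[0,0,-6],0.28]
  ]
}}

```text
clock: 28.22
eef_pos: [604.9, -10.5, 259.9]
ee_rot: [[0.955, 0.278, -0.104], [0.276, -0.961, -0.031], [-0.108, 0.001, -0.994]]
force: [0.6, -0.5, -1.6]
width: 56.5
```

```bash
python3 m2.py w26;python3 - <<'E'
from h import *
z=np.load('pics/w26.npz');W=z['W'];im=z['im']
ax=np.array([549.9,-26.3]);xv=np.array([.961,.277]);yv=np.array([.277,-.961])
r=W[...,:2]-ax;a=r@xv;b=r@yv;z=W[...,2]
m=(np.hypot(a,b)>31.5)&(np.hypot(a,b)<33.8)&(z>86)&(z<98)
A=np.c_[a[m],b[m],np.ones(m.sum())];c,_,_,_=np.linalg.lstsq(A,z[m],rcond=None);print('tilt',c,m.sum(),a[m].min(),a[m].max())
g=env.get_state();go(np.array(g['eef_pos'])+[0,0,70],-73.88)
zoom(im,240,130,400,250,5,'w26.png')
E
```

```text
t 28.23 p [604.9 -10.5 259.9] yaw -73.88 z [-0.104  -0.0309 -0.9941] F [ 0.6 -0.5 -1.6] w 56.5 j [ 17.  17.  -1.  -0. -79.  89.]
[]
[]
[]
-16 1 9 z 93.1 | -16 -1 14 z 92.5 | -8 1 13 z 92.5 | -8 -1 14 z 92.6 | 0 1 13 z 92.7 | 0 -1 17 z 92.7 | 8 1 17 z 92.4 | 8 -1 22 z 92.0 | 16 1 27 z 92.4 | 16 -1 33 z 92.4 | 24 1 53 z 92.4 | 24 -1 58 z 92.4 | lug z 92.3 92.4 b [-18.   18.2] a [30.6 43.7]
tilt [-4.33373111e-02 -1.47044144e-03  9.28351727e+01] 292 -13.609778379733072 33.67012568300157
rot [ 0.02  6.37 -0.01] shift cm [-0.78  0.   -6.96] dist 7.0
```

View pics/w26.png

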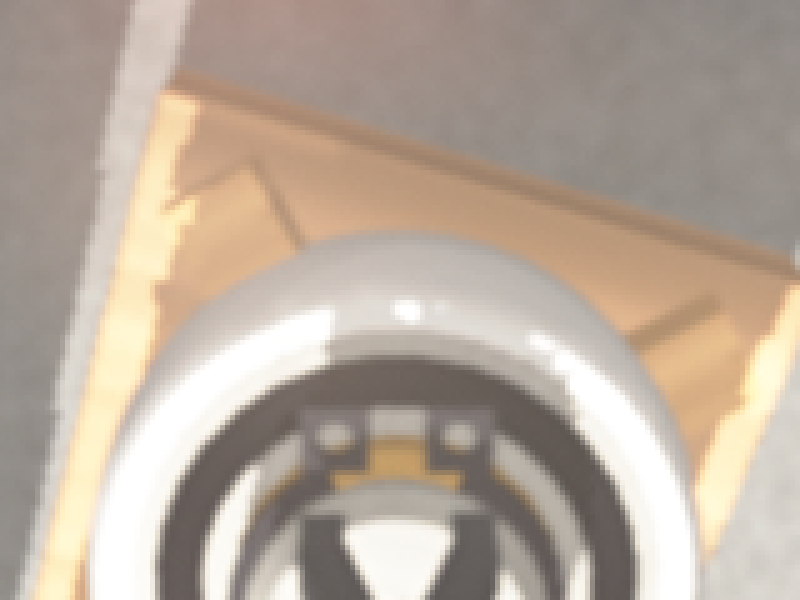

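View pics/w26s.png

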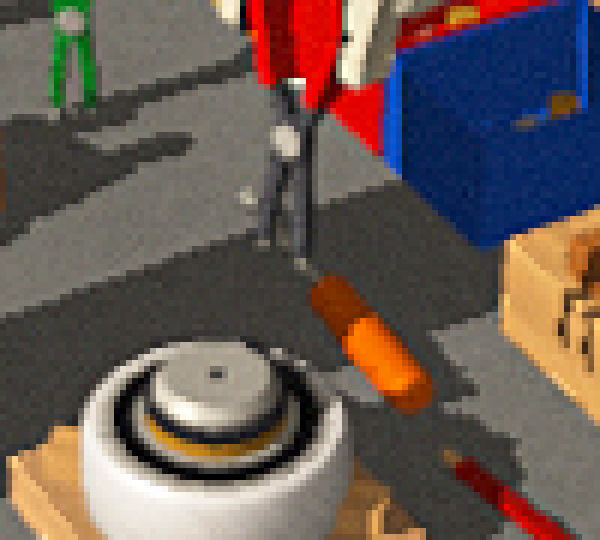

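```bash
python3 - <<'E'
from h import *
s=env.get_state()
go([600,-10,375],-73.9,s=s);go([513,300.4,375],-73.9,s=s)
E
```

```text
rot [0.02 6.37 0.01] shift cm [ -1.67  -0.16 -11.55] dist 11.67
rot [0.02 6.37 0.01] shift cm [ -1.41 -32.4  -11.59] dist 34.44
```

>>> {"fn": "send_rows", "kwargs": {
  "series": [
    [[0,2,0],[-0.6,0,-5],0.28],
    [[0,4,0],[-1.2,0,-9.5],0.28],
    [[0,6.4,0],[-1.67,-0.2,-11.5],0.28],
    [[0,6.4,0],[-1.65,-3,-11.55],0.28],
    [[0,6.4,0],[-1.6,-8,-11.55],0.28],
    [[0,6.4,0],[-1.6,-13,-11.55],0.28],
    [[0,6.4,0],[-1.5,-18,-11.55],0.28],
    [[0,6.4,0],[-1.5,-23,-11.55],0.28],
    [[0,6.4,0],[-1.45,-28,-11.6],0.28],
    [[0,6.4,0],[-1.41,-31.5,-11.6],0.28],
    [[0,6.4,0],[-1.41,-32.4,-11.6],0.28],
    [[0,6.4,0],[-1.41,-32.4,-11.6],0.28],
    [[0,6.4,0],[-1.41,-32.4,-11.6],0.28]
  ]
}}

```text
clock: 29.95
eef_pos: [513.1, 299.5, 374.9]
ee_rot: [[0.961, 0.277, 0.0], [0.277, -0.961, -0.001], [0.0, 0.001, -1.0]]
force: [-0.8, -0.4, -2.5]
width: 56.2
```

```bash
python3 - <<'E'
from h import *
st()
im,d,s=grab('wrist'); W=cloud('wrist',d,s);T=tool(W,s);np.savez('pics/w27.npz',im=im,d=d,W=W,T=T)
zoom(im,240,120,400,300,4,'w27.png')
for v in range(226,262,3):
    print(v,[(u,*T[v,u].round(1)) for u in (303,306,333,336) if d[v,u]<330 and d[v,u]>0])
R,G,B=[im[...,i].astype(int) for i in range(3)]
top=(W[...,2]>52)&(W[...,2]<66)&(R>1.3*B)&(np.hypot(W[...,0]-514,W[...,1]-297)<100)
print(cv2.minAreaRect(W[top][:,:2].astype(np.float32)),np.median(W[top][:,2]))
E
```

```text
t 29.95 p [513.1 299.5 374.9] yaw -73.93 z [ 3.e-04 -6.e-04 -1.e+00] F [-0.8 -0.4 -2.5] w 56.2 j [ 49.  10.   5.   0. -85.  57.]
226 []
229 []
232 []
235 [(303, np.float64(3.5), np.float64(-11.8), np.float64(94.1)), (306, np.float64(3.6), np.float64(-9.5), np.float64(93.8)), (333, np.float64(3.6), np.float64(10.6), np.float64(93.6)), (336, np.float64(3.7), np.float64(12.8), np.float64(93.5))]
238 [(303, np.float64(3.2), np.float64(-11.5), np.float64(87.4)), (306, np.float64(3.2), np.float64(-9.3), np.float64(87.4)), (333, np.float64(3.6), np.float64(10.3), np.float64(86.2)), (336, np.float64(3.3), np.float64(12.6), np.float64(87.3))]
241 [(303, np.float64(3.4), np.float64(-11.1), np.float64(79.6)), (306, np.float64(3.3), np.float64(-9.0), np.float64(79.9)), (333, np.float64(3.0), np.float64(10.2), np.float64(80.9)), (336, np.float64(3.4), np.float64(12.2), np.float64(79.5))]
244 [(303, np.float64(3.2), np.float64(-10.9), np.float64(73.3)), (306, np.float64(3.1), np.float64(-8.8), np.float64(73.7)), (333, np.float64(3.4), np.float64(9.9), np.float64(72.7)), (336, np.float64(3.1), np.f
[... 621 characters left out ...]
4(-8.0), np.float64(52.3)), (333, np.float64(3.4), np.float64(9.2), np.float64(54.1)), (336, np.float64(-0.2), np.float64(11.6), np.float64(64.3))]
256 [(303, np.float64(-0.3), np.float64(-10.2), np.float64(58.6)), (306, np.float64(5.5), np.float64(-7.6), np.float64(42.9)), (333, np.float64(3.9), np.float64(8.9), np.float64(47.2)), (336, np.float64(-2.3), np.float64(11.6), np.float64(64.1))]
259 [(303, np.float64(-2.9), np.float64(-10.3), np.float64(60.1)), (306, np.float64(4.3), np.float64(-7.6), np.float64(41.0)), (333, np.float64(3.6), np.float64(8.8), np.float64(42.6))]
((512.7551879882812, 299.0943908691406), (130.02772521972656, 84.00865936279297), 16.170433044433594) 61.15948193340108
```

View pics/w27.png

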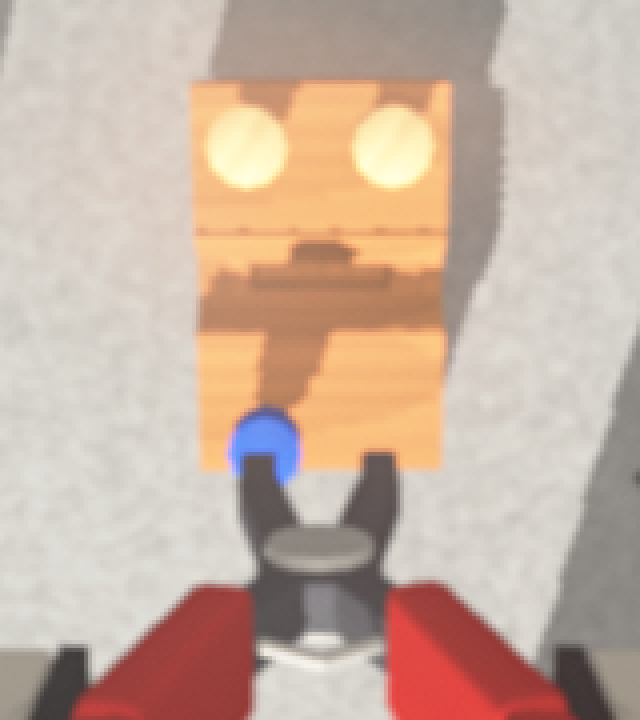

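>>> {"fn": "send_rows", "kwargs": {
  "series": [
    [[0,0,0],[0.02,0,3],0.28],
    [[0,0,0],[0.02,0,8],0.28],
    [[0,0,0],[0.02,0,13],0.28],
    [[0,0,0],[0.02,0,17],0.28],
    [[0,0,0],[0.02,0,19],0.28],
    [[0,0,0],[0.02,0,20],0.28],
    [[0,0,0],[0.02,0,20],0.28]
  ]
}}

```text
clock: 30.88
eef_pos: [513.8, 298.8, 175.1]
ee_rot: [[0.961, 0.276, 0.0], [0.276, -0.961, -0.001], [0.0, 0.001, -1.0]]
force: [-0.1, -0.7, -1.1]
width: 56.2
```

```bash
python3 - <<'E'
from h import *
st()
im,d,s=grab('wrist'); W=cloud('wrist',d,s);T=tool(W,s)
zoom(im,240,120,400,300,4,'w28.png');st()
E
```

```text
t 30.88 p [513.8 298.8 175.1] yaw -73.99 z [ 4.e-04 -7.e-04 -1.e+00] F [-0.1 -0.7 -1.1] w 56.2 j [ 49.  15. -14.   0. -61.  57.]
t 30.93 p [514.1 299.2 175.8] yaw -73.98 z [ 1.4e-03  1.0e-04 -1.0e+00] F [ 0.5  0.  -1.7] w 56.5 j [ 49.  15. -14.   0. -61.  57.]
```

View pics/w28.png

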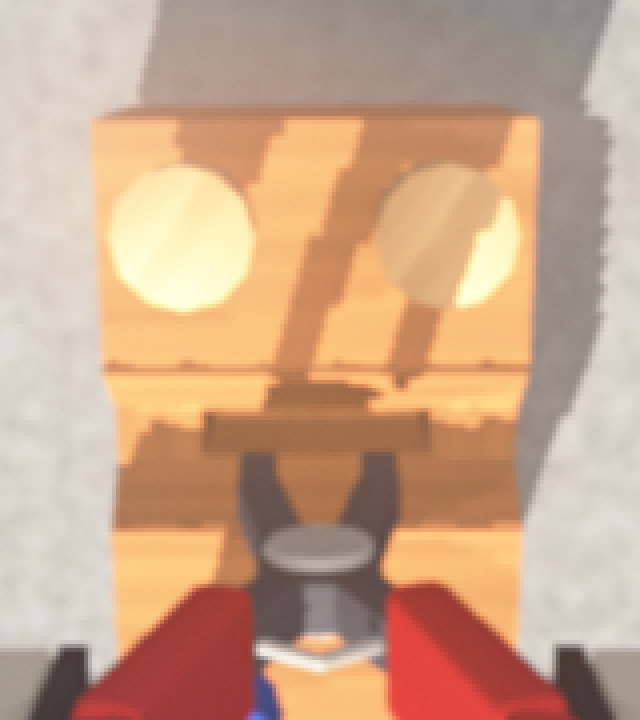

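>>> {"fn": "send_rows", "kwargs": {
  "series": [
    [[0,0,0],[-0.03,0,0.8],0.28],
    [[0,0,0],[-0.05,0,1.6],0.28],
    [[0,0,0],[-0.05,0,2.4],0.28],
    [[0,0,0],[-0.05,0,3.2],0.28],
    [[0,0,0],[-0.05,0,3.8],0.28],
    [[0,0,0],[-0.05,0,4.3],0.28],
    [[0,0,0],[-0.05,0,4.3],0.28]
  ]
}}

```text
clock: 31.8
eef_pos: [513.6, 299.0, 132.4]
ee_rot: [[0.961, 0.276, 0.001], [0.276, -0.961, -0.0], [0.001, 0.001, -1.0]]
force: [0.2, 0.3, -1.6]
width: 56.9
```

```bash
python3 - <<'E'
from h import *
st()
im,d,s=grab('wrist');st()
zoom(im,240,120,400,300,4,'w29.png')
E
```

```text
t 31.8 p [513.6 299.  132.4] yaw -73.98 z [ 9.e-04 -4.e-04 -1.e+00] F [ 0.2  0.3 -1.6] w 56.9 j [ 49.  17. -17.   0. -55.  57.]
t 31.85 p [513.7 299.1 132.7] yaw -73.97 z [ 1.2e-03 -1.0e-04 -1.0e+00] F [ 0.3 -0.  -1.2] w 56.6 j [ 49.  17. -17.   0. -55.  57.]
```

Free in the slot (no contact force). Lowering the last 8 mm slowly.

>>> {"fn": "send_rows", "kwargs": {
  "series": [
    [[0,0,0],[0,0,0.2],0.28],
    [[0,0,0],[0,0,0.4],0.28],
    [[0,0,0],[0,0,0.6],0.28],
    [[0,0,0],[0,0,0.75],0.28],
    [[0,0,0],[0,0,0.85],0.28],
    [[0,0,0],[0,0,0.85],0.28]
  ]
}}

```text
clock: 32.6
eef_pos: [513.7, 299.1, 124.1]
ee_rot: [[0.961, 0.276, 0.001], [0.276, -0.961, -0.0], [0.001, 0.001, -1.0]]
force: [0.4, 0.4, -1.4]
width: 56.3
```

>>> {"fn": "send_rows", "kwargs": {
  "series": [
    [[0,0,0],[0,0,0.08],0.28],
    [[0,0,0],[0,0,0.15],0.28],
    [[0,0,0],[0,0,0.2],0.28],
    [[0,0,0],[0,0,0.2],0.28]
  ]
}}

```text
clock: 33.1
eef_pos: [514.1, 299.3, 122.7]
ee_rot: [[0.961, 0.276, 0.002], [0.276, -0.961, 0.0], [0.002, 0.0, -1.0]]
force: [0.2, -0.7, 3.5]
width: 56.1
```

Contact at the floor (+5 N). Release.

>>> {"fn": "send_rows", "kwargs": {
  "series": [
    [[0,0,0],[0,0,-0.05],0.35],
    [[0,0,0],[0,0,-0.05],0.42],
    [[0,0,0],[0,0,-0.05],0.5],
    [[0,0,0],[0,0,-0.05],0.7],
    [[0,0,0],[0,0,-0.05],1],
    [[0,0,0],[0,0,-0.05],1],
    [[0,0,0],[0,0,-0.05],1]
  ]
}}

```text
clock: 33.98
eef_pos: [514.1, 299.3, 123.2]
ee_rot: [[0.961, 0.276, 0.002], [0.276, -0.961, 0.0], [0.002, 0.0, -1.0]]
force: [-0.6, 0.0, 0.5]
width: 87.3
```

```bash
python3 - <<'E'
from h import *
st()
im,d,s=grab('wrist','w30.png');st()
E
```

```text
t 33.98 p [514.1 299.3 123.2] yaw -73.96 z [ 2.1e-03  3.0e-04 -1.0e+00] F [-0.6  0.   0.5] w 87.3 j [ 49.  18. -18.   0. -54.  57.]
t 34.02 p [514.1 299.3 123.2] yaw -73.96 z [ 2.1e-03  3.0e-04 -1.0e+00] F [-0.2 -0.1 -0. ] w 87.3 j [ 49.  18. -18.   0. -54.  57.]
```

View pics/w30.png

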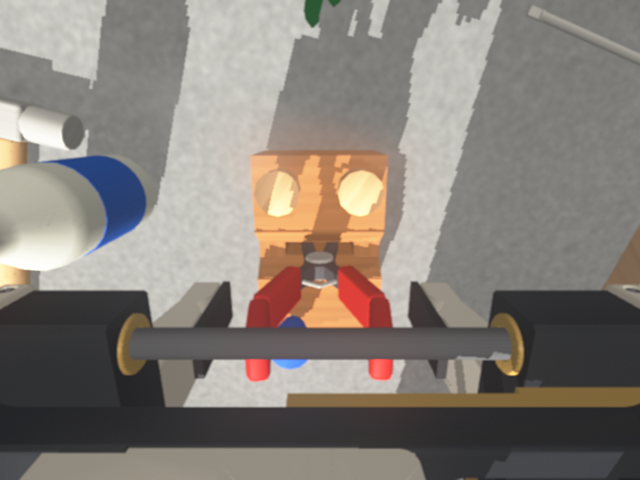

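Pliers stand upright between the open fingers (handles at u 247–268 and 370–392, symmetric). Retract straight up.

>>> {"fn": "send_rows", "kwargs": {
  "series": [
    [[0,0,0],[0,0,-1.5],1],
    [[0,0,0],[0,0,-4],1],
    [[0,0,0],[0,0,-8],1],
    [[0,0,0],[0,0,-13],1],
    [[0,0,0],[0,0,-18],1],
    [[0,0,0],[0,0,-21],1],
    [[0,0,0],[0,0,-21],1],
    [[0,0,0],[0,0,-21],1],
    [[0,0,0],[0,0,-21],1]
  ]
}}

```text
clock: 35.15
eef_pos: [513.3, 298.9, 332.3]
ee_rot: [[0.961, 0.276, 0.001], [0.276, -0.961, -0.001], [0.001, 0.001, -1.0]]
force: [-0.1, -0.0, -0.7]
width: 87.3
```

```bash
python3 - <<'E'
from h import *
st()
im,d,s=grab('wrist','w31.png');P=cloud('wrist',d,s)
R,G,B=[im[...,i].astype(int) for i in range(3)]
red=(R>2.5*G)&(P[...,2]>100)&(P[...,2]<190)&(np.hypot(P[...,0]-513,P[...,1]-299)<50)
yv=np.array([-.277,.961]);xv=np.array([.961,.277]);X=P[red];r=X[:,:2]-[513,299]
t=X[:,2]>165
print('top z',X[:,2].max(),np.median(X[t][:,2]))
for sg in (1,-1):
    q=r[t&((r@yv)*sg>0)];print(sg,(q@yv).min().round(1),(q@yv).max().round(1),(q@xv).min().round(1),(q@xv).max().round(1))
ax=np.array([549.9,-26.3])
for n in ('scene','side'):
    i2,d2,_=grab(n); W=cloud(n,d2,s); 
    r=np.hypot(W[...,0]-ax[0],W[...,1]-ax[1]); m=(r>31)&(r<34)&(W[...,2]>86)&(W[...,2]<97)
    A=np.c_[W[m][:,0]-ax[0],W[m][:,1]-ax[1],np.ones(m.sum())];print(n,np.linalg.lstsq(A,W[m][:,2],rcond=None)[0].round(3),m.sum())
    zoom(i2,*( (250,110,400,300) if n=='scene' else (220,150,400,290)),4,n+'31.png')
E
```

```text
t 35.15 p [513.3 298.9 332.3] yaw -73.96 z [ 8.e-04 -8.e-04 -1.e+00] F [-0.1 -0.  -0.7] w 87.3 j [ 49.  10.   0.   0. -80.  57.]
top z 175.313542813516 172.77867804356453
1 19.0 26.5 -8.0 8.4
-1 -27.4 -18.8 -7.2 9.2
scene [ 5.0000e-03 -2.4000e-02  9.1355e+01] 80
side [4.4000e-02 2.3000e-02 9.2331e+01] 24
```

View pics/side31.png

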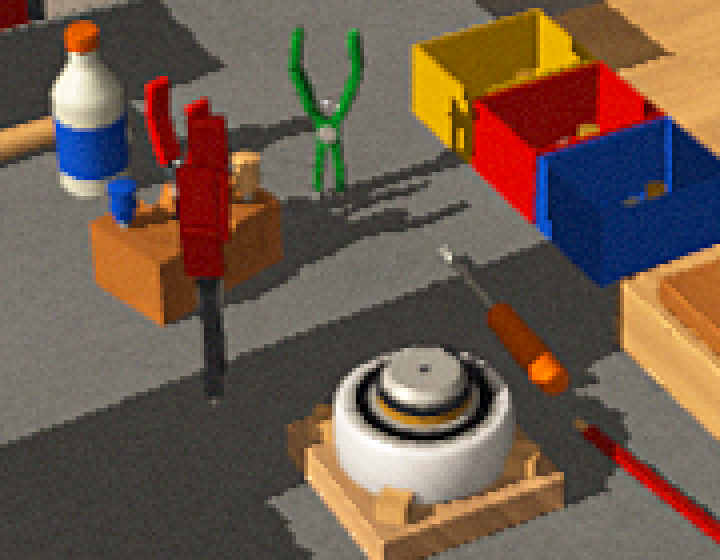

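View pics/scene31.png

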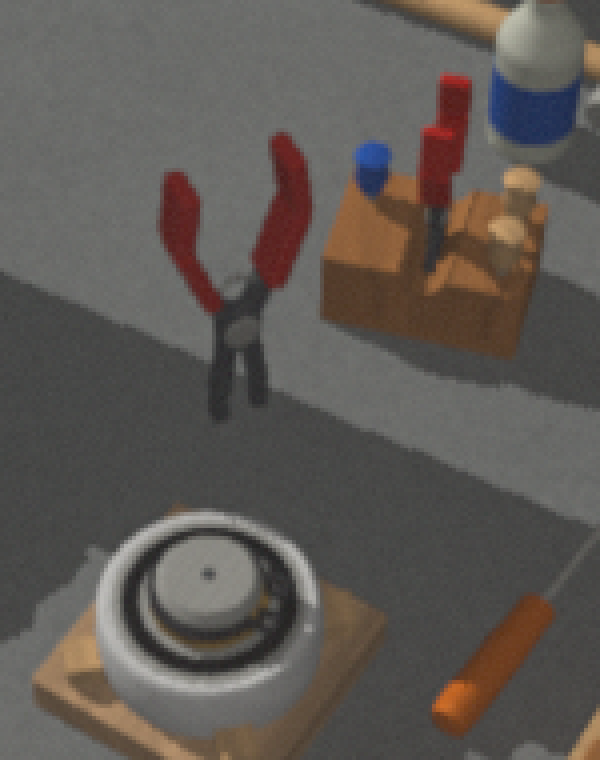

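View pics/w31.png

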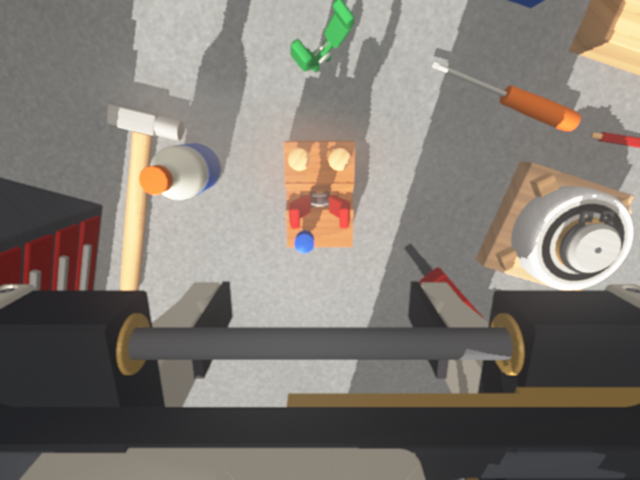

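```bash
python3 -c "
from h import *
st();print(ticket.job_done())"
```

```text
t 35.3 p [513.5 299.1 332.5] yaw -73.96 z [ 1.1e-03 -7.0e-04 -1.0e+00] F [ 0.8  0.2 -0.2] w 87.5 j [ 49.  10.   0.   0. -80.  57.]
the job is handed in; nothing more can be done
None
```

The ring is on the idler's shaft in its groove, the pliers are back upright in their pocket, and I handed the job in at about 35 s; no verdict was reported.

**What didn't go to plan:** the fixed grip force stalled the fingers at 36 mm instead of 27 mm. The eyes only opened to about 38 mm, which is just enough to pass the shaft. A level first try caught on the shaft's chamfer with no notable force. I backed off, tilted the ring, hooked its back under the land first, then swung the front down level, let it contract and drew the tips out.

**Ring, last checks:**
- **Height:** the ring's top measured 92.1–93.1 mm, where about 92.6 mm is expected when it lies on the spacer.
- **Contraction:** the eyes measured 24 mm apart, which is relaxed.
- **Level:** the heights measured around the ring agree to about 0.01 rad. Three plane fits gave larger values: the wrist camera about 0.043, scene about 0.025 and side about 0.05 rad. I put those down to edge points from the shaft and few points, and went by the heights and by the groove, which allows only about 0.025 rad.

**Pliers and bench, last checks:**
- **Pliers:** they stand upright in the pocket with their tops at about 173 mm (172 mm expected), centred to about 1 mm.
- **Contact forces:** the readings I took between moves showed about 5 N of load at most.
- **Rest of the bench:** the arm is clear. The other things in the last pictures look undisturbed. The bearing, key and rule weren't in those pictures, so I didn't recheck them.

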